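# Clip an angle bracket into the tacking jig

### The job

Set up the tacking jig: open the lid of the grey clip chest all the way back until it rests on its stop, and lower the steel angle bracket over the jig's two pins until it lies flush, its upright flange next to the jig's four tabs. After that take every spring clip off the rail in the chest (there are three or four) and let each one close over the flange and a tab together, one clip to a tab, gripping both and upright, with at least one clip on either side of the jig's middle; then shut the chest's lid again, without knocking the other things on the bench about.

Things in the scene. Friction and masses are not known exactly. Their poses are not given: they have to be found in the camera images.
- jig: Fixed steel jig. Base 100 (x) x 250 (y) x 15 mm, origin: centre of its underside. Two pins 10 mm thick, 20 mm high, tips tapered, on the base at x -5, y -80 and +80 mm. Four upright tabs, 30 mm wide (y), 5 mm thick (x 27 to 32 mm), at y -104, -46, 46, 104 mm, tops 75 mm above the underside; a 62 mm gap in the middle. Behind each tab's foot a block to x 46, z 33 mm.
- seat (a point): Centre of the place on the jig's base where the bracket's origin must come to rest; axes as the jig's. 15 mm above the jig's underside.
- tab1 (a point): Point above the place for a clip at tab 1 (y = -104 mm on the jig): at the level of the tab's top (the seated flange's top is level with it), midway between the flange's and the tab's outer faces. Axes as the jig's: x is across the tab.
- tab2 (a point): Point above the place for a clip at tab 2 (y = -46 mm on the jig): at the level of the tab's top (the seated flange's top is level with it), midway between the flange's and the tab's outer faces. Axes as the jig's: x is across the tab.
- tab3 (a point): Point above the place for a clip at tab 3 (y = 46 mm on the jig): at the level of the tab's top (the seated flange's top is level with it), midway between the flange's and the tab's outer faces. Axes as the jig's: x is across the tab.
- tab4 (a point): Point above the place for a clip at tab 4 (y = 104 mm on the jig): at the level of the tab's top (the seated flange's top is level with it), midway between the flange's and the tab's outer faces. Axes as the jig's: x is across the tab.
- angle: Loose steel angle bracket, 0.4 kg, lying on its base. Base plate 60 (x) x 240 (y) x 5 mm, origin: centre of its underside; two 13 mm holes at x 0, y -80 and +80 mm. Upright flange along its +x edge, full length, 5 mm thick (x 25 to 30 mm), top 60 mm above the underside. Seated, its axes agree with the jig's and the flange stands 2 mm from the tabs.
- chest: Fixed grey sheet-steel clip chest, 150 (x) x 262 (y) x 110 mm, origin: centre of its underside. Front wall (-x) 40 mm high, side and back walls 108 mm, all 4 mm thick. Inside, the clips' rail: an upright strip 11 mm thick, 220 mm long along y, at x -20 mm, its top 36 mm above the underside.
- lid (a joint): Angle of the chest's flat lid, rad: 0 shut, 1.85 open and leaning back on its stop. It falls shut if let go before the vertical, and falls back slowly onto its stop beyond it.
- lid_hinge (a point): Middle of the lid's hinge line, which runs along the chest's y, at x = 70, z = 110 mm on the chest; the axes are the chest's.
- lid_bar (a point): Middle of the lid's handle: a round bar 12 mm thick and 110 mm long along y, standing 50 mm out from the lid's front edge (195 mm from the hinge). Moves with the lid.
- clip1: Spring clip, 24 mm wide (y), 0.1 kg, upright astride the rail. Origin: midway between the jaw tips (28 mm below the rail's top); z up; jaws and handles move along x. Two black handle plates, 50 to 88 mm up, 58 mm over their outsides at the top while the jaws hold 11 mm. Squeezed along x to 40 mm (about 19 N, end stop, plates parallel) they open the jaws to 28 mm. Pivot 45 mm up. None: absent.
- clip2: Spring clip, 24 mm wide (y), 0.1 kg, upright astride the rail. Origin: midway between the jaw tips (28 mm below the rail's top); z up; jaws and handles move along x. Two black handle plates, 50 to 88 mm up, 58 mm over their outsides at the top while the jaws hold 11 mm. Squeezed along x to 40 mm (about 19 N, end stop, plates parallel) they open the jaws to 28 mm. Pivot 45 mm up. None: absent.
- clip3: Spring clip, 24 mm wide (y), 0.1 kg, upright astride the rail. Origin: midway between the jaw tips (28 mm below the rail's top); z up; jaws and handles move along x. Two black handle plates, 50 to 88 mm up, 58 mm over their outsides at the top while the jaws hold 11 mm. Squeezed along x to 40 mm (about 19 N, end stop, plates parallel) they open the jaws to 28 mm. Pivot 45 mm up. None: absent.
- clip4: Spring clip, 24 mm wide (y), 0.1 kg, upright astride the rail. Origin: midway between the jaw tips (28 mm below the rail's top); z up; jaws and handles move along x. Two black handle plates, 50 to 88 mm up, 58 mm over their outsides at the top while the jaws hold 11 mm. Squeezed along x to 40 mm (about 19 N, end stop, plates parallel) they open the jaws to 28 mm. Pivot 45 mm up. None: absent.
- mug: Bystander: a blue mug. Not part of the job.
- square: Bystander: a red magnetic welding square. Not part of the job.
Not all that is in view belongs to the job. What is shaped like the angle but red or turquoise is not meant.

How it is judged:
On the way:
1. the chest's lid rests open on its stop and the bracket lies flush on the jig over both pins (value of joint lid above 1.78 rad and z of angle in the frame of seat between -0.003 and 0.003 m and horizontal distance between angle and seat below 0.005 m and angle between the y axis of angle and the y axis of jig, either way round below 0.05 rad and angle between angle's own z axis and vertical below 0.03 rad), for 0.2 s.
At the end, for the whole second after the job is handed in: Lid shut again (under 0.06 rad); bracket on both pins, within 3 mm of flush, 5 mm sideways; every clip upright, at rest, within 13 mm of a tab's middle, biting 12 mm or more, pressing on bracket and jig with over 1.5 N; at least one clip at tab 1 or 2 and one at tab 3 or 4; nothing else moved 50 mm (z of angle in the frame of seat between -0.003 and 0.003 m and horizontal distance between angle and seat below 0.005 m and angle between the y axis of angle and the y axis of jig, either way round below 0.05 rad and angle between angle's own z axis and vertical below 0.03 rad and value of joint lid below 0.06 rad and ((y of clip1 in the frame of tab1 between -0.013 and 0.013 m and x of clip1 in the frame of tab1 between -0.012 and 0.012 m and z of clip1 in the frame of tab1 between -0.045 and -0.012 m) or (y of clip1 in the frame of tab2 between -0.013 and 0.013 m and x of clip1 in the frame of tab2 between -0.012 and 0.012 m and z of clip1 in the frame of tab2 between -0.045 and -0.012 m) or (y of clip1 in the frame of tab3 between -0.013 and 0.013 m and x of clip1 in the frame of tab3 between -0.012 and 0.012 m and z of clip1 in the frame of tab3 between -0.045 and -0.012 m) or (y of clip1 in the frame of tab4 between -0.013 and 0.013 m and x of clip1 in the frame of tab4 between -0.012 and 0.012 m and z of clip1 in the frame of tab4 between -0.045 and -0.012 m)) and contact force between each of clip1, clip2, clip3, clip4 and angle above 1.5 N and contact force between each of clip1, clip2, clip3, clip4 and jig above 1.5 N and angle between each of clip1, clip2, clip3, clip4's own z axis and vertical below 0.3 rad and linear speed of each of clip1, clip2, clip3, clip4 below 0.03 m/s and ((y of clip2 in the frame of tab1 between -0.013 and 0.013 m and x of clip2 in the frame of tab1 between -0.012 and 0.012 m and z of clip2 in the frame of tab1 between -0.045 and -0.012 m) or (y of clip2 in the frame of tab2 between -0.013 and 0.013 m and x of clip2 in the frame of tab2 between -0.012 and 0.012 m and z of clip2 in the frame of tab2 between -0.045 and -0.012 m) or (y of clip2 in the frame of tab3 between -0.013 and 0.013 m and x of clip2 in the frame of tab3 between -0.012 and 0.012 m and z of clip2 in the frame of tab3 between -0.045 and -0.012 m) or (y of clip2 in the frame of tab4 between -0.013 and 0.013 m and x of clip2 in the frame of tab4 between -0.012 and 0.012 m and z of clip2 in the frame of tab4 between -0.045 and -0.012 m)) and ((y of clip3 in the frame of tab1 between -0.013 and 0.013 m and x of clip3 in the frame of tab1 between -0.012 and 0.012 m and z of clip3 in the frame of tab1 between -0.045 and -0.012 m) or (y of clip3 in the frame of tab2 between -0.013 and 0.013 m and x of clip3 in the frame of tab2 between -0.012 and 0.012 m and z of clip3 in the frame of tab2 between -0.045 and -0.012 m) or (y of clip3 in the frame of tab3 between -0.013 and 0.013 m and x of clip3 in the frame of tab3 between -0.012 and 0.012 m and z of clip3 in the frame of tab3 between -0.045 and -0.012 m) or (y of clip3 in the frame of tab4 between -0.013 and 0.013 m and x of clip3 in the frame of tab4 between -0.012 and 0.012 m and z of clip3 in the frame of tab4 between -0.045 and -0.012 m)) and ((y of clip4 in the frame of tab1 between -0.013 and 0.013 m and x of clip4 in the frame of tab1 between -0.012 and 0.012 m and z of clip4 in the frame of tab1 between -0.045 and -0.012 m) or (y of clip4 in the frame of tab2 between -0.013 and 0.013 m and x of clip4 in the frame of tab2 between -0.012 and 0.012 m and z of clip4 in the frame of tab2 between -0.045 and -0.012 m) or (y of clip4 in the frame of tab3 between -0.013 and 0.013 m and x of clip4 in the frame of tab3 between -0.012 and 0.012 m and z of clip4 in the frame of tab3 between -0.045 and -0.012 m) or (y of clip4 in the frame of tab4 between -0.013 and 0.013 m and x of clip4 in the frame of tab4 between -0.012 and 0.012 m and z of clip4 in the frame of tab4 between -0.045 and -0.012 m)) and ((y of clip1 in the frame of tab1 between -0.013 and 0.013 m and x of clip1 in the frame of tab1 between -0.012 and 0.012 m and z of clip1 in the frame of tab1 between -0.045 and -0.012 m) or (y of clip1 in the frame of tab2 between -0.013 and 0.013 m and x of clip1 in the frame of tab2 between -0.012 and 0.012 m and z of clip1 in the frame of tab2 between -0.045 and -0.012 m) or (y of clip2 in the frame of tab1 between -0.013 and 0.013 m and x of clip2 in the frame of tab1 between -0.012 and 0.012 m and z of clip2 in the frame of tab1 between -0.045 and -0.012 m) or (y of clip2 in the frame of tab2 between -0.013 and 0.013 m and x of clip2 in the frame of tab2 between -0.012 and 0.012 m and z of clip2 in the frame of tab2 between -0.045 and -0.012 m) or (y of clip3 in the frame of tab1 between -0.013 and 0.013 m and x of clip3 in the frame of tab1 between -0.012 and 0.012 m and z of clip3 in the frame of tab1 between -0.045 and -0.012 m) or (y of clip3 in the frame of tab2 between -0.013 and 0.013 m and x of clip3 in the frame of tab2 between -0.012 and 0.012 m and z of clip3 in the frame of tab2 between -0.045 and -0.012 m) or (y of clip4 in the frame of tab1 between -0.013 and 0.013 m and x of clip4 in the frame of tab1 between -0.012 and 0.012 m and z of clip4 in the frame of tab1 between -0.045 and -0.012 m) or (y of clip4 in the frame of tab2 between -0.013 and 0.013 m and x of clip4 in the frame of tab2 between -0.012 and 0.012 m and z of clip4 in the frame of tab2 between -0.045 and -0.012 m)) and ((y of clip1 in the frame of tab3 between -0.013 and 0.013 m and x of clip1 in the frame of tab3 between -0.012 and 0.012 m and z of clip1 in the frame of tab3 between -0.045 and -0.012 m) or (y of clip1 in the frame of tab4 between -0.013 and 0.013 m and x of clip1 in the frame of tab4 between -0.012 and 0.012 m and z of clip1 in the frame of tab4 between -0.045 and -0.012 m) or (y of clip2 in the frame of tab3 between -0.013 and 0.013 m and x of clip2 in the frame of tab3 between -0.012 and 0.012 m and z of clip2 in the frame of tab3 between -0.045 and -0.012 m) or (y of clip2 in the frame of tab4 between -0.013 and 0.013 m and x of clip2 in the frame of tab4 between -0.012 and 0.012 m and z of clip2 in the frame of tab4 between -0.045 and -0.012 m) or (y of clip3 in the frame of tab3 between -0.013 and 0.013 m and x of clip3 in the frame of tab3 between -0.012 and 0.012 m and z of clip3 in the frame of tab3 between -0.045 and -0.012 m) or (y of clip3 in the frame of tab4 between -0.013 and 0.013 m and x of clip3 in the frame of tab4 between -0.012 and 0.012 m and z of clip3 in the frame of tab4 between -0.045 and -0.012 m) or (y of clip4 in the frame of tab3 between -0.013 and 0.013 m and x of clip4 in the frame of tab3 between -0.012 and 0.012 m and z of clip4 in the frame of tab3 between -0.045 and -0.012 m) or (y of clip4 in the frame of tab4 between -0.013 and 0.013 m and x of clip4 in the frame of tab4 between -0.012 and 0.012 m and z of clip4 in the frame of tab4 between -0.045 and -0.012 m))); the robot touches nothing.
It fails at once if one of the bystanders is knocked more than 50 mm from its place (distance of any of mug, square from where it was at the start of the episode above 0.05 m).
Of clip1, clip2, clip3, clip4 only 3 to 4 are there at a start; the rules pass over those that are not, and their reading is None.
At some moment in a run one of angle may be knocked a few centimetres aside while the robot is not near it.
Once in a run the grip may slacken for a moment while it holds something.
It also fails if it takes over 210 s, if anything falls off the work surface, if the arm or the gripper's body presses on something with over 40 N, if the wrist force passes 120 N, or if a joint passes its speed limit or range.

### The arm

A 6-joint arm with a two-finger parallel gripper is mounted at the origin on the work surface. World frame = base frame: x ahead of the robot, y to its left, z up, the work surface at z = 0. Lengths are in m, angles in rad, forces in N, time in s.
With the tool pointing down it reaches from about 0.3 to 1 m from the base axis. Payload 5.1 kg.
Tool frame: the origin (TCP) lies midway between the tips of the shut fingers; the grasp point (between the pads) lies 19 mm behind it; z points along the fingers, y is the line along which they close (so a half turn about z gives the same grasp; the last joint's range is limited). The gripper opens to 95 mm and grips with 3 to 60 N. Pads are 20 mm wide; open, the fingers measure 119 mm over their backs; the gripper's body (75 mm by 180 mm) begins 59 mm behind the grasp point.
Start: joints at [-1.274, 0.124, 1.65, -0, 1.367, -0.083], TCP at [0.241, -0.604, 0.215] pointing down, gripper open.
Joint ranges: [-2.61, 2.61], [-1.02, 2.33], [0.03, 2.71], [-1.35, 4.49], [0.32, 2.68], [-2.91, 2.91]. Speed limits (rad/s): [2.57, 2.57, 3.14, 3.14, 3.14, 3.14].

### API

Orientations are given as a 3x3 rotation matrix whose columns are the frame's x, y, z axes.
In Python, from plant import * gives the robot as it stands. The module is installed in compiled form; this text tells all that it offers.
- The arm moves only by the tool play_rows, never from a script. Its arguments are lists of equal length, an entry for each row: "claw": the opening, from 0 (shut) to 1 (fully open); "xyz": the shift along the tool's x, y, z in mm, a list of three; "rot": the turn, a rotation vector about the tool's x, y, z in rad, a list of three. A call has 1 to 12 rows; each row is the pose to reach, as a shift and turn from the pose commanded when the call began, along the tool's axes at that moment; what a row does not reach only later rows make up. A row lasts 1/12 s, in which the tool goes at most 41.7 mm and 7.16 degrees, less where a joint would pass 70% of its speed; a pose out of reach is approached as far as the arm can. A call with a gripper value outside its range is refused whole. The fingers move at their own pace and stop on an object; "force" is the grip in N (left out, the last holds). Time passes only in rows, so rows that repeat a pose let the fingers close. It gives the time, the measured TCP pose, the force, the opening and the grip force at its end, in the units of the state.
- get_obs(): the state, without advancing time (a new reading comes with each control period).
- snapshot(name): name is "side" or "top"; returns a dict with "img" (384x512x3 uint8, red, green, blue), "depth" (384x512 float32, m along the optical axis (not along the pixel's ray), 0 where there is no reading), "K" (3x3 intrinsics, pixels), "R" (3x3) and "t" (3): a world point X has camera coordinates R X + t. Camera axes: x right, y down, z forward; pixel columns grow to the right and rows downward; lengths in m; the calibration is good to about 2 mm. A picture is of the moment at which its call begins.
- sign_off(): hands the job in; it is judged then, once.
The state is a dict: "clock": time; "joint_positions": joint angles; "dq": joint speeds; "effort": joint torques, N m; "ee_pos": TCP position; "tool_rot": TCP orientation; "wrist_force": force on the tool from outside, world axes, zero at the start; "wrist_torque": the same for the moment, N m; "width": finger opening in m; "grasp_force": force on a finger pad.
Only numpy, scipy, OpenCV 4.12 (cv2) and the standard library are available. Lean on these libraries where they do the work, as an engineer would, in place of code of your own. Each camera call takes 0.05 s, during which the arm holds its last target. There are 200 camera calls.

## Working session

There is one attempt and no reset: what is moved stays moved. The work goes in short steps, Python scripts to look and compute and a tool call to move; the robot and the scene stay as the last step left them, time stands still between calls to the robot, and variables do not carry over. Pictures are saved under pics/ and viewed, at most 14 in all, crops included, and the job is handed in when it is done.

Besides the shell and the picture viewer there is one more tool, called after "Call:" by a JSON object that holds its "name" and its "arguments". play_rows: Moves the arm, as the interface text tells. Its arguments: {"type":"object","properties":{"claw":{"type":"array"},"xyz":{"type":"array"},"rot":{"type":"array"},"force":{"type":"number"}},"required":["claw","xyz","rot"]}

```bash
mkdir -p pics; cat > h.py <<'E'
from plant import *
import numpy as np, cv2
def save(s,n,crop=None,f=1):
    im=s["img"][...,::-1]
    if crop: r0,r1,c0,c1=crop; im=im[r0:r1,c0:c1]
    cv2.imwrite(n,cv2.resize(im,None,fx=f,fy=f,interpolation=cv2.INTER_CUBIC))
def pts(s):
    d=s["depth"];v,u=np.indices(d.shape);K=s["K"]
    c=np.stack([(u-K[0,2])/K[0,0]*d,(v-K[1,2])/K[1,1]*d,d],-1)
    return (c-s["t"])@s["R"]
E
python3 - <<'E'
from h import *
for n in("side","top"):
    s=snapshot(n);save(s,f"pics/{n}0.png",None,1.5);np.savez(f"{n}0.npz",**s)
    print(n,s["K"].tolist(),np.round(-s["R"].T@s["t"],3),np.round(s["R"],3).tolist())
o=get_obs();print(o)
E
```

```text
side [[409.37398263397307, 0.0, 257.82137439890374], [0.0, 409.37398263397307, 193.63631556489923], [0.0, 0.0, 1.0]] [-0.183  0.866  0.78 ] [[-0.826, -0.564, -0.01], [-0.298, 0.452, -0.841], [0.478, -0.691, -0.542]]
top [[496.60241270265976, 0.0, 248.76500446927747], [0.0, 496.60241270265976, 193.30130555982208], [0.0, 0.0, 1.0]] [ 0.082 -0.006  1.783] [[-0.014, -1.0, -0.0], [-0.981, 0.014, -0.194], [0.194, -0.002, -0.981]]
{'clock': 0.1, 'joint_positions': array([-1.27361590e+00,  1.24438079e-01,  1.65151508e+00, -1.23348576e-06,
        1.36753470e+00, -8.26114666e-02]), 'dq': array([-0.00114948, -0.00072502, -0.0025934 , -0.00225046,  0.00094503,
        0.00079132]), 'effort': array([ 2.73300029e-04, -4.18880117e+01, -3.61097038e+01,  7.76645495e-02,
        4.61516320e-02, -6.24329277e-05]), 'ee_pos': array([ 0.24076729, -0.60313702,  0.21352437]), 'tool_rot': array([[ 9.28741757e-01,  3.70726906e-01, -5.56121165e-04],
       [ 3.70727290e-01, -9.28740003e-01,  1.81178283e-03],
       [ 1.55184671e-04, -1.88884766e-03, -9.99998204e-01]]), 'wrist_force': array([-0.22170856,  0.60126052,  0.98866447]), 'wrist_torque': array([-0.02952958, -0.01547003, -0.03879925]), 'grasp_force': 0.0, 'width': 0.09479051991986202}
```

View pics/top0.png

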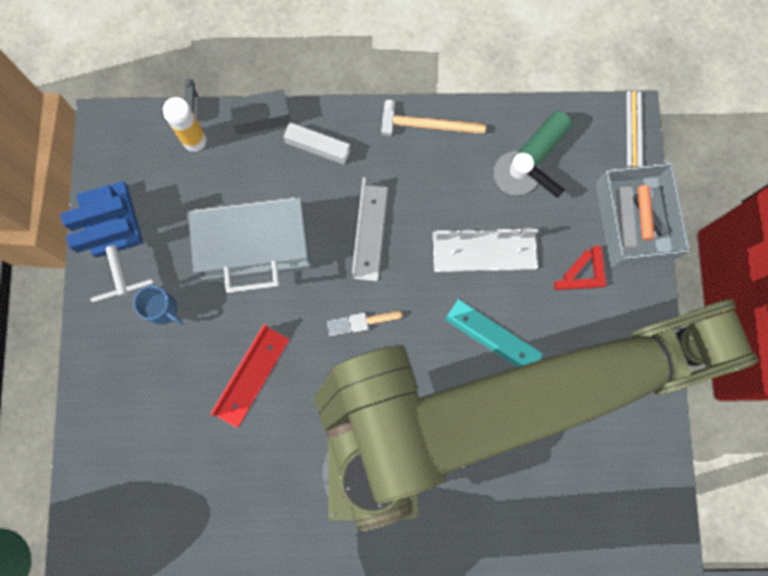

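View pics/side0.png

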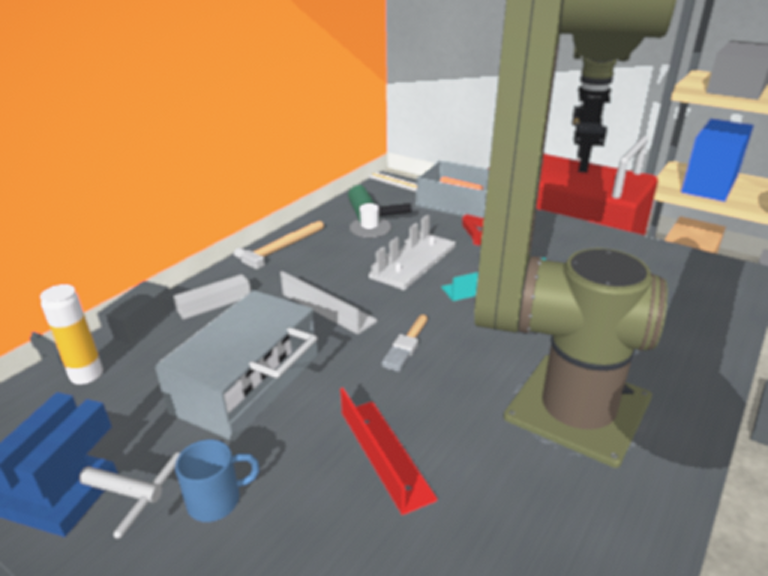

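Candidates for the bracket (1.5x top picture): grey angle (370,228), red angle (250,375), turquoise angle (493,335), plain grey bar (316,143). I choose the grey one at (370,228). The chest is at (247,235) and the jig at (485,250).

```bash
cat > m.py <<'E'
from h import *
def L(n): return dict(np.load(n+".npz"))
def sel(P,x0,x1,y0,y1,z0,z1):
    return (P[...,0]>x0)&(P[...,0]<x1)&(P[...,1]>y0)&(P[...,1]<y1)&(P[...,2]>z0)&(P[...,2]<z1)
def rect(Q):
    r=cv2.minAreaRect((Q[:,:2]*1000).astype(np.float32)); return [np.round(a,1) for a in r]
E
python3 - <<'E'
from m import *
T=L("top0");S=L("side0");P=pts(T);Q=pts(S)
for n,(c,r) in dict(chest=(247,235),ang=(372,228),flange=(360,228),jig=(485,252),mug=(152,305),square=(590,275),barh=(251,288),desk=(400,350)).items(): print(n,np.round(P[int(r/1.5),int(c/1.5)],3))
im=T["img"][100:240,110:380,::-1];cv2.imwrite("pics/c1.png",cv2.resize(im,None,fx=2.9,fy=2.9,interpolation=cv2.INTER_CUBIC))
for nm,PP in(("top",P),("side",Q)):
    m=sel(PP,.5,.9,.12,.5,.1,.125);print(nm,"lid",m.sum(),rect(PP[m]),np.median(PP[m][:,2]))
    m=sel(PP,.45,.8,-.5,-.2,.011,.019);print(nm,"jigbase",m.sum(),rect(PP[m]),np.median(PP[m][:,2]))
    m=sel(PP,.45,.8,-.5,-.2,.05,.085);print(nm,"jigtabs",m.sum(),rect(PP[m]))
    m=sel(PP,.45,.8,-.06,.14,.03,.07);print(nm,"flange",m.sum(),rect(PP[m]))
    m=sel(PP,.45,.8,-.06,.14,.003,.008);print(nm,"abase",m.sum(),rect(PP[m]))
E
```

```text
chest [0.549 0.284 0.11 ]
ang [ 0.588 -0.009  0.009]
flange [0.591 0.02  0.002]
jig [ 0.522 -0.284  0.013]
mug [0.405 0.528 0.005]
square [ 0.465 -0.541 -0.002]
barh [0.42  0.271 0.113]
desk [ 0.206 -0.045  0.705]
top lid 2615 [array([665.5, 302.9]), array([380. , 267.2]), np.float64(10.2)] 0.11388837222457493
top jigbase 961 [array([ 624.8, -348. ]), array([348.6, 296.6]), np.float64(0.3)] 0.01446229969438339
top jigtabs 540 [array([ 652.4, -379. ]), array([147.1, 343.2]), np.float64(54.1)]
top flange 286 [array([644. ,  43.7]), array([349. ,  94.1]), np.float64(16.6)]
top abase 995 [array([624.3,  39.6]), array([348.3, 199. ]), np.float64(0.1)]
side lid 2859 [array([671.4, 307.6]), array([392.5, 271.4]), np.float64(10.8)] 0.1141012044247598
side jigbase 628 [array([ 610. , -359.1]), array([303.2, 290.8]), np.float64(84.6)] 0.013962858195859542
side jigtabs 272 [array([ 648.1, -373.4]), array([146.7, 331.8]), np.float64(54.4)]
side flange 581 [array([643.6,  45.3]), array([346.7, 100.2]), np.float64(16.2)]
side abase 163 [array([625.9,  39.5]), array([344.1, 169.3]), np.float64(5.3)]
```

View pics/c1.png

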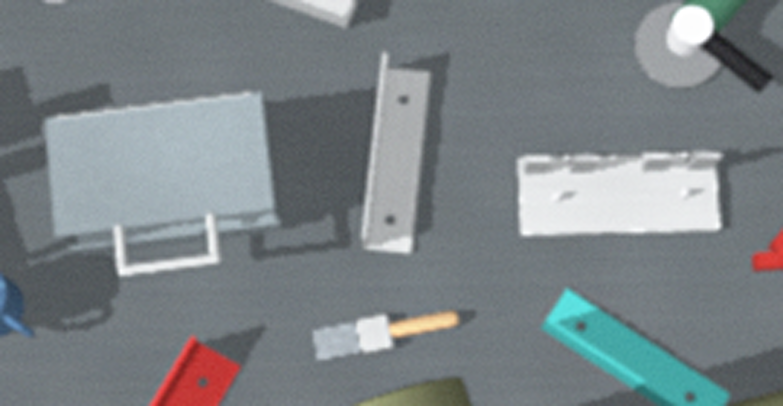

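The crop confirms it: the grey angle has holes at crop px (403,99) and (390,220) and its flange on the left (+y) side. The chest is shut, with its handle toward the robot at (168,265). The jig's tabs are on the far side at (620,160).

```bash
cat >> m.py <<'E'
from scipy.optimize import least_squares
def B(x0,x1,y0,y1,z0,z1): return np.array([[x0,y0,z0],[x1,y1,z1]])/1000
def sdf(p,bs):
    D=[]
    for b in bs:
        q=np.abs(p-b.mean(0))-(b[1]-b[0])/2
        D.append(np.linalg.norm(np.maximum(q,0),axis=1)+np.minimum(q.max(1),0))
    return np.min(D,0)
JIG=[B(-50,50,-125,125,0,15)]+[B(27,32,y-15,y+15,0,75) for y in(-104,-46,46,104)]+[B(27,46,y-15,y+15,0,33) for y in(-104,-46,46,104)]+[B(-10,0,y-5,y+5,0,33) for y in(-80,80)]
ANG=[B(-30,30,-120,120,0,5),B(25,30,-120,120,0,60)]
CH=[B(-75,70,-131,131,108,112),B(-75,-71,-131,131,0,40),B(-75,75,127,131,0,108),B(-75,75,-131,-127,0,108),B(71,75,-131,131,0,108),B(-131,-119,-55,55,104,116),B(-125,-75,-55,-47,106,114),B(-125,-75,47,55,106,114)]
def fit(P,bs,x0,zmin,pad=.012,z0=0):
    # P (N,3); x0=(x,y,yaw)
    lo=np.min([b[0] for b in bs],0)-pad;hi=np.max([b[1] for b in bs],0)+pad
    def loc(v,Q):
        c,s=np.cos(v[2]),np.sin(v[2]);d=Q-[v[0],v[1],z0];return np.c_[c*d[:,0]+s*d[:,1],-s*d[:,0]+c*d[:,1],d[:,2]]
    v=np.array(x0,float)
    for _ in range(6):
        l=loc(v,P);k=((l>lo)&(l<hi)).all(1)&(P[:,2]>zmin)
        Q=P[k]
        v=least_squares(lambda w:sdf(loc(w,Q),bs),v,loss="cauchy",f_scale=.002,x_scale=[.01,.01,.05]).x
    return np.round(v,4),k.sum(),round(float(np.median(np.abs(sdf(loc(v,Q),bs)))),4)
def px(s,X): 
    c=np.asarray(X)@s["R"].T+s["t"];return (c[:,:2]/c[:,2:])@np.diag([s["K"][0,0],s["K"][1,1]])+s["K"][:2,2]
E
python3 - <<'E'
from m import *
T=L("top0");S=L("side0");P=pts(T)[T["depth"]>0];Q=pts(S)[S["depth"]>0]
for nm,bs,x0,z in(("jig",JIG,(.57,-.345,0),.008),("ang",ANG,(.59,-.0,1.45),.008),("chest",CH,(.58,.29,.1),.02)):
    for A in(P,Q,np.r_[P,Q]): print(nm,*fit(A,bs,x0,z))
# holes / plane check
def ray(s,u,v,z):
    d=s["R"].T@np.array([(u-s["K"][0,2])/s["K"][0,0],(v-s["K"][1,2])/s["K"][1,1],1]);o=-s["R"].T@s["t"];return o+d*(z-o[2])/d[2]
g=T["img"].mean(2)
for c,r in((403,99),(390,220)):
    c=int(110+c/2.9);r=int(100+r/2.9);w=g[r-4:r+5,c-4:c+5];k=np.clip(np.percentile(w,75)-w-15,0,None);yy,xx=np.indices(w.shape)
    print(ray(T,c-4+(k*xx).sum()/k.sum(),r-4+(k*yy).sum()/k.sum(),.0045),k.max())
E
```

```text
jig [ 0.5284 -0.2823  0.0141] 1725 0.0022
jig [ 0.5295 -0.2803  0.0136] 1189 0.0013
jig [ 0.5295 -0.3365  0.0092] 2317 0.0022
ang [ 0.5786 -0.0026  1.4487] 322 0.0036
ang [ 5.8090e-01 -4.0000e-04  1.4528e+00] 702 0.0009
ang [ 5.8060e-01 -6.0000e-04  1.4526e+00] 1025 0.0013
chest [0.549  0.283  0.1145] 3569 0.002
chest [0.5499 0.285  0.1135] 5599 0.0017
chest [0.5497 0.2848 0.1142] 9168 0.0018
[ 0.6591705  -0.01297622  0.0045    ] 64.66666666666666
[0.50042814 0.00628328 0.0045    ] 69.33333333333333
```

```bash
cat > g.py <<'E'
from m import *
from scipy.spatial.transform import Rotation as Ro
def tgt(yaw,tilt=0): # tool down, tool y at heading yaw (rad); tilt about tool x
    y=np.array([np.cos(yaw),np.sin(yaw),0]);z=np.array([0,0,-1.]);x=np.cross(y,z)
    return np.c_[x,y,z]@Ro.from_rotvec([tilt,0,0]).as_matrix()
def go(*wps):
    o=get_obs();R=o["tool_rot"];p=o["ee_pos"]
    print("t",round(o["clock"],2),"at",np.round(p,4),"yaw",round(float(np.arctan2(R[1,1],R[0,1])),4),"w",round(o["width"],4),"gf",round(o["grasp_force"],1),"F",np.round(o["wrist_force"],1),"q",np.round(o["joint_positions"],2))
    for q,yaw in wps:
        print(np.round(R.T@(np.array(q)-p)*1000,1).tolist(),np.round(Ro.from_matrix(R.T@tgt(yaw)).as_rotvec(),3).tolist())
JP=(.529,-.2813,.0139);AP=(.5798,-.0015,1.451);CP=(.5495,.284,.114)
def W(f,l): # frame (x,y,yaw), local mm -> world m
    c,s=np.cos(f[2]),np.sin(f[2]);l=np.array(l)/1000
    return np.array([f[0]+c*l[0]-s*l[1],f[1]+s*l[0]+c*l[1],l[2]])
def arc(th,dz=-.019,f=CP): # TCP pose for lid angle
    p=W(f,(70-195*np.cos(th),0,110+195*np.sin(th)));p[2]+=dz;return p
E
python3 -c "
from g import *
b=arc(0);print(b)
go(((.30,-.45,.3),-1.19),((b[0],b[1],.22),.114),(b,.114))"
```

```text
[0.42531137 0.26978085 0.091     ]
t 0.1 at [ 0.2408 -0.6031  0.2135] yaw -1.191 w 0.0948 gf 0.0 F [-0.2  0.6  1. ] q [-1.27  0.12  1.65 -0.    1.37 -0.08]
[111.8, -120.4, -86.2] [-0.002, -0.0, -0.001]
[495.0, -742.3, -5.0] [-0.002, -0.001, -1.305]
[495.0, -742.1, 124.0] [-0.002, -0.001, -1.305]
```

Call:
{"name": "play_rows", "arguments": {"claw": [0.6, 0.6, 0.6, 0.6, 0.6, 0.6, 0.6, 0.6, 0.6, 0.6, 0.6, 0.6], "xyz": [[112, -120, -86], [112, -120, -86], [112, -120, -86], [112, -120, -86], [495, -742, -86], [495, -742, -86], [495, -742, -86], [495, -742, -86], [495, -742, -86], [495, -742, -86], [495, -742, -86], [495, -742, -86]], "rot": [[0, 0, 0], [0, 0, 0], [0, 0, 0], [0, 0, 0], [0, 0, -1.305], [0, 0, -1.305], [0, 0, -1.305], [0, 0, -1.305], [0, 0, -1.305], [0, 0, -1.305], [0, 0, -1.305], [0, 0, -1.305]], "force": 40}}

```text
clock: 1.1
ee_pos: [0.3526, -0.1361, 0.2955]
tool_rot: [[0.185, 0.983, 0.0], [0.983, -0.185, 0.0], [0.0, 0.0, -1.0]]
wrist_force: [1.7, 0.4, 0.2]
width: 0.0572
grasp_force: 0.0
```

```bash
python3 -c "
from g import *
b=arc(0)
go(((b[0],b[1],.25),.114),((b[0],b[1],.2),.114),(b,.114))"
```

```text
t 1.1 at [ 0.3526 -0.1361  0.2955] yaw -0.1858 w 0.0572 gf 0.0 F [1.7 0.4 0.2] q [-0.51 -0.56  2.09  0.    1.61 -0.32]
[412.3, -3.5, 45.5] [0.0, -0.0, -0.3]
[412.3, -3.5, 95.5] [0.0, -0.0, -0.3]
[412.3, -3.5, 204.5] [0.0, -0.0, -0.3]
```

Call:
{"name": "play_rows", "arguments": {"claw": [0.6, 0.6, 0.6, 0.6, 0.6, 0.6, 0.6, 0.6, 0.6, 0.6, 0.6, 0.6], "xyz": [[412, -4, 45], [412, -4, 45], [412, -4, 45], [412, -4, 45], [412, -4, 45], [412, -4, 45], [412, -4, 45], [412, -4, 45], [412, -4, 95], [412, -4, 95], [412, -4, 95], [412, -4, 95]], "rot": [[0, 0, -0.3], [0, 0, -0.3], [0, 0, -0.3], [0, 0, -0.3], [0, 0, -0.3], [0, 0, -0.3], [0, 0, -0.3], [0, 0, -0.3], [0, 0, -0.3], [0, 0, -0.3], [0, 0, -0.3], [0, 0, -0.3]]}}

```text
clock: 2.1
ee_pos: [0.4251, 0.2687, 0.1965]
tool_rot: [[-0.113, 0.994, -0.007], [0.994, 0.113, -0.003], [-0.002, -0.007, -1.0]]
wrist_force: [-0.3, 0.1, 0.2]
width: 0.0566
grasp_force: 0.0
```

```bash
python3 -c "
from g import *
b=arc(0)
go((b,.114))"
```

```text
t 2.1 at [0.4251 0.2687 0.1965] yaw 0.1127 w 0.0566 gf 0.0 F [-0.3  0.1  0.2] q [ 0.46 -0.19  1.99  0.    1.35  0.34]
[1.2, 1.1, 105.5] [-0.007, 0.002, -0.001]
```

Call:
{"name": "play_rows", "arguments": {"claw": [0.6, 0.6, 0.6, 0.6, 0.6, 0.0, 0.0, 0.0, 0.0, 0.0, 0.0, 0.0], "xyz": [[0, 1, 30], [0, 1, 60], [0, 1, 90], [0, 1, 105], [0, 1, 105], [0, 1, 105], [0, 1, 105], [0, 1, 105], [0, 1, 105], [0, 1, 105], [0, 1, 105], [0, 1, 105]], "rot": [[0, 0, 0], [0, 0, 0], [0, 0, 0], [0, 0, 0], [0, 0, 0], [0, 0, 0], [0, 0, 0], [0, 0, 0], [0, 0, 0], [0, 0, 0], [0, 0, 0], [0, 0, 0]], "force": 15}}

```text
clock: 3.1
ee_pos: [0.4272, 0.2674, 0.0963]
tool_rot: [[-0.109, 0.994, -0.003], [0.994, 0.109, -0.0], [0.0, -0.003, -1.0]]
wrist_force: [-11.5, -0.3, 8.8]
width: 0.0162
grasp_force: 5.7
```

```bash
python3 -c "
from g import *
o=get_obs();R=o['tool_rot'];b0=arc(0)
go()
for th in np.arange(.1,1.8,.1): print(round(th,2),np.round(R.T@(arc(th)-b0)*1000).tolist())"
```

```text
t 3.1 at [0.4272 0.2674 0.0963] yaw 0.1088 w 0.0162 gf 5.7 F [-11.5  -0.3   8.8] q [ 0.45 -0.09  2.08  0.    1.16  0.34]
0.1 [0.0, 1.0, -19.0]
0.2 [0.0, 4.0, -39.0]
0.3 [0.0, 9.0, -58.0]
0.4 [0.0, 15.0, -76.0]
0.5 [0.0, 24.0, -94.0]
0.6 [0.0, 34.0, -110.0]
0.7 [0.0, 45.0, -126.0]
0.8 [0.0, 59.0, -140.0]
0.9 [0.0, 73.0, -153.0]
1.0 [0.0, 89.0, -164.0]
1.1 [1.0, 106.0, -174.0]
1.2 [1.0, 124.0, -182.0]
1.3 [1.0, 142.0, -188.0]
1.4 [1.0, 161.0, -193.0]
1.5 [1.0, 181.0, -195.0]
1.6 [1.0, 200.0, -196.0]
1.7 [1.0, 219.0, -194.0]
```

Call:
{"name": "play_rows", "arguments": {"claw": [0.0, 0.0, 0.0, 0.0, 0.0, 0.0], "xyz": [[0, 0, 0], [0, 0, -10], [0, 1, -19], [0, 4, -39], [0, 4, -39], [0, 4, -39]], "rot": [[0, 0, 0], [0, 0, 0], [0, 0, 0], [0, 0, 0], [0, 0, 0], [0, 0, 0]], "force": 15}}

```text
clock: 3.6
ee_pos: [0.4287, 0.2675, 0.1343]
tool_rot: [[-0.109, 0.994, -0.009], [0.994, 0.109, -0.002], [-0.001, -0.009, -1.0]]
wrist_force: [-9.6, -1.5, 0.5]
width: 0.0117
grasp_force: 15.0
```

```bash
python3 -c "
from g import *
go()
s=snapshot('side');save(s,'pics/s1.png',(150,330,60,330),2.9)"
```

```text
t 3.6 at [0.4287 0.2675 0.1343] yaw 0.1094 w 0.0117 gf 15.0 F [-9.6 -1.5  0.5] q [ 0.45 -0.13  2.04  0.    1.24  0.34]
```

View pics/s1.png

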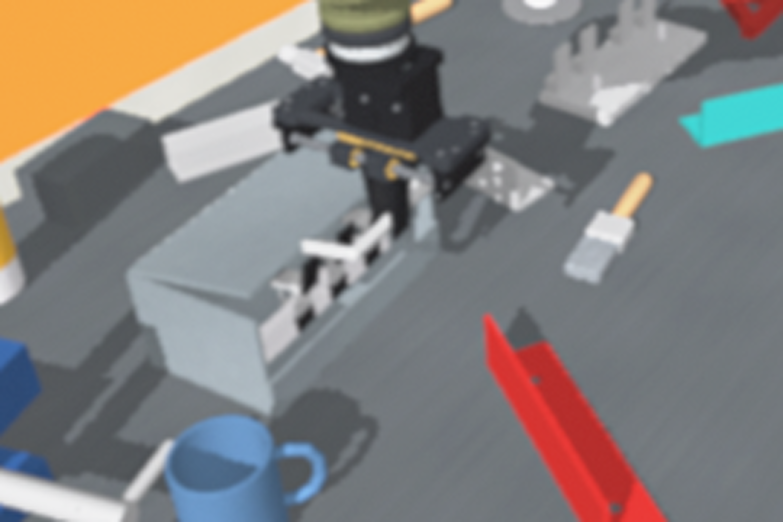

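The lid is lifting, with its bar held between the fingers at about (385,225). I'll continue along the arc.

Call:
{"name": "play_rows", "arguments": {"claw": [0, 0, 0, 0, 0, 0, 0, 0, 0, 0, 0, 0], "xyz": [[0, 3, -19], [0, 9, -37], [0, 18, -55], [0, 28, -71], [0, 39, -87], [0, 53, -101], [0, 67, -114], [0, 83, -125], [0, 100, -135], [0, 118, -143], [0, 136, -149], [0, 145, -152]], "rot": [[0, 0, 0], [0, 0, 0], [0, 0, 0], [0, 0, 0], [0, 0, 0], [0, 0, 0], [0, 0, 0], [0, 0, 0], [0, 0, 0], [0, 0, 0], [0, 0, 0], [0, 0, 0]]}}

```text
clock: 4.65
ee_pos: [0.5781, 0.284, 0.2886]
tool_rot: [[-0.109, 0.994, 0.002], [0.994, 0.109, 0.001], [0.001, 0.002, -1.0]]
wrist_force: [-1.9, 0.1, 1.5]
width: 0.0113
grasp_force: 1.5
```

```bash
python3 -c "
from g import *
o=get_obs();p=o['ee_pos'];c=W(CP,(70,0,110));l=(p-c)@[np.cos(.114),np.sin(.114),0];print('th',np.arctan2(p[2]+.019-.11,-l),np.hypot(p[2]+.019-.11,l));go()
for th in np.arange(1.4,1.85,.1): go((arc(th),.114))"
```

```text
th 1.3635355646000051 0.20188835020598614
t 4.65 at [0.5781 0.284  0.2886] yaw 0.1088 w 0.0113 gf 1.5 F [-1.9  0.1  1.5] q [0.37 0.07 1.58 0.   1.48 0.26]
t 4.65 at [0.5781 0.284  0.2886] yaw 0.1088 w 0.0113 gf 1.5 F [-1.9  0.1  1.5] q [0.37 0.07 1.58 0.   1.48 0.26]
[3.3, 8.4, 5.4] [0.002, -0.001, -0.005]
t 4.65 at [0.5781 0.284  0.2886] yaw 0.1088 w 0.0113 gf 1.5 F [-1.9  0.1  1.5] q [0.37 0.07 1.58 0.   1.48 0.26]
[3.4, 27.7, 3.1] [0.002, -0.001, -0.005]
t 4.65 at [0.5781 0.284  0.2886] yaw 0.1088 w 0.0113 gf 1.5 F [-1.9  0.1  1.5] q [0.37 0.07 1.58 0.   1.48 0.26]
[3.5, 47.2, 2.8] [0.002, -0.001, -0.005]
t 4.65 at [0.5781 0.284  0.2886] yaw 0.1088 w 0.0113 gf 1.5 F [-1.9  0.1  1.5] q [0.37 0.07 1.58 0.   1.48 0.26]
[3.6, 66.6, 4.4] [0.002, -0.001, -0.005]
t 4.65 at [0.5781 0.284  0.2886] yaw 0.1088 w 0.0113 gf 1.5 F [-1.9  0.1  1.5] q [0.37 0.07 1.58 0.   1.48 0.26]
[3.7, 85.8, 7.9] [0.002, -0.001, -0.005]
```

Call:
{"name": "play_rows", "arguments": {"claw": [0, 0, 0, 0, 0, 0, 0, 0.35, 0.35, 0.35, 0.35, 0.35], "xyz": [[0, 10, 3], [0, 27, 2], [0, 47, 2], [0, 66, 4], [0, 76, 5], [0, 80, 6], [0, 80, 6], [0, 80, 6], [0, 80, 6], [0, 80, -20], [0, 80, -60], [0, 80, -90]], "rot": [[0, 0, 0], [0, 0, 0], [0, 0, 0], [0, 0, 0], [0, 0, 0], [0, 0, 0], [0, 0, 0], [0, 0, 0], [0, 0, 0], [0, 0, 0], [0, 0, 0], [0, 0, 0]]}}

```text
clock: 5.65
ee_pos: [0.6552, 0.292, 0.3766]
tool_rot: [[-0.109, 0.994, -0.003], [0.994, 0.109, -0.001], [-0.001, -0.003, -1.0]]
wrist_force: [0.9, 0.1, 1.1]
width: 0.0327
grasp_force: 0.0
```

```bash
python3 -c "
from g import *
p=W(AP,(27.5,0,0))
print(p);go(((p[0]-.06,p[1]+.02,.32),AP[2]-np.pi),((p[0],p[1],.15),AP[2]-np.pi),((p[0],p[1],.15),AP[2]))"
```

```text
[0.58308652 0.02580291 0.        ]
t 5.65 at [0.6552 0.292  0.3766] yaw 0.109 w 0.0327 gf 0.0 F [0.9 0.1 1.1] q [ 0.34  0.23  1.27 -0.    1.65  0.24]
[-230.4, -158.0, 57.3] [-0.001, 0.003, 1.8]
[-256.6, -100.0, 227.1] [-0.001, 0.003, 1.8]
[-256.6, -100.0, 227.1] [-0.003, -0.001, -1.342]
```

Call:
{"name": "play_rows", "arguments": {"claw": [0.35, 0.35, 0.35, 0.35, 0.35, 0.35, 0.35, 0.35, 0.35, 0.35, 0.35, 0.35], "xyz": [[-256, -100, 20], [-256, -100, 20], [-256, -100, 20], [-256, -100, 20], [-256, -100, 20], [-256, -100, 20], [-256, -100, 100], [-256, -100, 130], [-256, -100, 130], [-256, -100, 130], [-256, -100, 130], [-256, -100, 130]], "rot": [[0, 0, -1.342], [0, 0, -1.342], [0, 0, -1.342], [0, 0, -1.342], [0, 0, -1.342], [0, 0, -1.342], [0, 0, -1.342], [0, 0, -1.342], [0, 0, -1.342], [0, 0, -1.342], [0, 0, -1.342], [0, 0, -1.342]]}}

```text
clock: 6.65
ee_pos: [0.583, 0.0267, 0.2444]
tool_rot: [[-0.993, 0.118, -0.004], [0.118, 0.993, -0.0], [0.004, -0.001, -1.0]]
wrist_force: [0.2, -0.5, 0.9]
width: 0.033
grasp_force: 0.0
```

```bash
python3 -c "
from g import *
s=snapshot('side');Q=pts(s)[s['depth']>0];print(fit(Q[Q[:,2]<.066],ANG,AP,.008))
save(s,'pics/s2.png',None,1.5)
p=W(AP,(27.5,0,0));go(((p[0],p[1],.13),AP[2]),((p[0],p[1],.032),AP[2]))"
```

```text
(array([ 5.8120e-01, -3.0000e-04,  1.4523e+00]), np.int64(698), 0.0009)
t 6.7 at [0.5836 0.0268 0.2455] yaw 1.4486 w 0.0333 gf 0.0 F [-0.3 -0.6 -0.1] q [-0.05 -0.04  1.76 -0.    1.42 -1.49]
[0.1, -1.0, 115.5] [-0.0, -0.002, -0.002]
[-0.2, -1.0, 213.5] [-0.0, -0.002, -0.002]
```

View pics/s2.png

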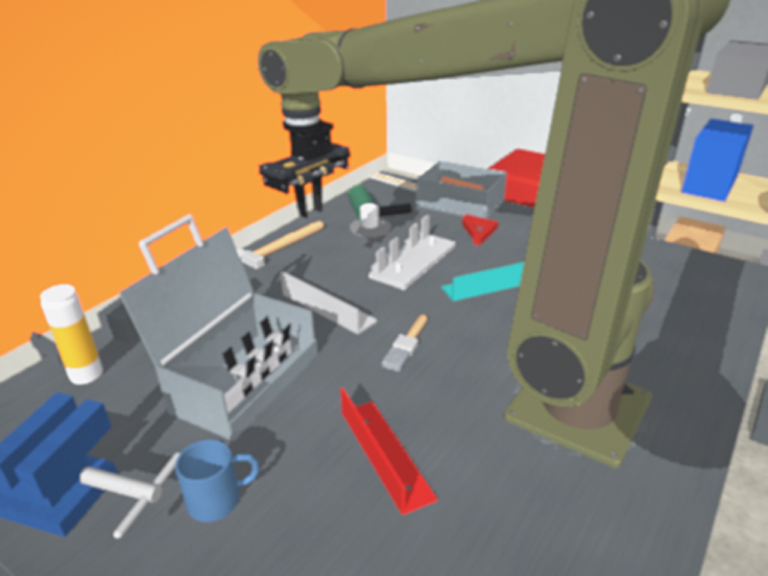

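The lid leans back on its stop and the bracket is still in place at (330,305). I'll grasp the middle of its flange.

Call:
{"name": "play_rows", "arguments": {"claw": [0.35, 0.35, 0.35, 0.35, 0.35, 0.35, 0.35, 0.35, 0.0, 0.0, 0.0, 0.0], "xyz": [[0, -1, 40], [0, -1, 80], [0, -1, 120], [0, -1, 160], [0, -1, 190], [0, -1, 210], [0, -1, 220], [0, -1, 220], [0, -1, 220], [0, -1, 220], [0, -1, 220], [0, -1, 220]], "rot": [[0, 0, 0], [0, 0, 0], [0, 0, 0], [0, 0, 0], [0, 0, 0], [0, 0, 0], [0, 0, 0], [0, 0, 0], [0, 0, 0], [0, 0, 0], [0, 0, 0], [0, 0, 0]], "force": 60}}

```text
clock: 7.7
ee_pos: [0.5857, 0.0259, 0.0289]
tool_rot: [[-0.993, 0.12, 0.004], [0.12, 0.993, -0.0], [-0.003, 0.0, -1.0]]
wrist_force: [-0.2, -0.1, -0.5]
width: 0.0125
grasp_force: 0.0
```

Call:
{"name": "play_rows", "arguments": {"claw": [0.0, 0.0, 0.0, 0.0, 0.0, 0.0, 0.0, 0.0, 0.0, 0.0], "xyz": [[0, 0, 0], [0, 0, 0], [0, 0, 0], [0, 0, 0], [0, 0, -30], [0, 0, -60], [0, 0, -90], [0, 0, -120], [0, 0, -120], [0, 0, -120]], "rot": [[0, 0, 0], [0, 0, 0], [0, 0, 0], [0, 0, 0], [0, 0, 0], [0, 0, 0], [0, 0, 0], [0, 0, 0], [0, 0, 0], [0, 0, 0]]}}

```text
clock: 8.53
ee_pos: [0.5849, 0.0261, 0.1477]
tool_rot: [[-0.993, 0.12, 0.003], [0.12, 0.993, 0.0], [-0.003, 0.001, -1.0]]
wrist_force: [0.6, -0.5, -4.5]
width: 0.0048
grasp_force: 60.0
```

```bash
python3 -c "
from g import *
p=W(JP,(22.5,0,0));print(p)
go(((p[0],p[1],.18),JP[2]))"
```

```text
[ 0.55149783 -0.28098726  0.        ]
t 8.53 at [0.5849 0.0261 0.1477] yaw 1.4509 w 0.0048 gf 60.0 F [ 0.6 -0.5 -4.5] q [-0.05  0.03  1.86  0.    1.24 -1.5 ]
[-3.7, -308.8, -32.5] [0.002, 0.002, 1.437]
```

Call:
{"name": "play_rows", "arguments": {"claw": [0, 0, 0, 0, 0, 0, 0, 0, 0, 0, 0, 0], "xyz": [[0, -25, 0], [-1, -50, 0], [-1, -80, 0], [-1, -110, 0], [-2, -140, 0], [-2, -170, 0], [-3, -200, 0], [-3, -230, 0], [-3, -260, 0], [-4, -290, 0], [-4, -309, 0], [-4, -309, 0]], "rot": [[0, 0, 0.12], [0, 0, 0.24], [0, 0, 0.36], [0, 0, 0.48], [0, 0, 0.6], [0, 0, 0.72], [0, 0, 0.84], [0, 0, 0.96], [0, 0, 1.08], [0, 0, 1.2], [0, 0, 1.32], [0, 0, 1.437]]}}

```text
clock: 9.53
ee_pos: [0.5486, -0.2839, 0.1423]
tool_rot: [[-0.004, 1.0, -0.006], [1.0, 0.004, 0.002], [0.002, -0.006, -1.0]]
wrist_force: [0.4, 0.8, -3.9]
width: 0.0047
grasp_force: 60.0
```

Call:
{"name": "play_rows", "arguments": {"claw": [0, 0, 0, 0], "xyz": [[0, 0, 0], [0, 0, 0], [0, 0, 0], [0, 0, 0]], "rot": [[0, 0, 0], [0, 0, 0], [0, 0, 0], [0, 0, 0]]}}

```text
clock: 9.87
ee_pos: [0.5509, -0.2802, 0.1455]
tool_rot: [[-0.017, 1.0, -0.002], [1.0, 0.017, 0.001], [0.001, -0.002, -1.0]]
wrist_force: [0.9, -0.2, -4.5]
width: 0.0047
grasp_force: 60.0
```

```bash
python3 -c "
from g import *
p=W(JP,(22.5,0,0))
go(((p[0],p[1],.13),JP[2]))
T0=L('top0');S0=L('side0')
for n,s0 in(('top',T0),('side',S0)):
    P0=pts(s0)[s0['depth']>0];print(n,'jig0',fit(P0,JIG,JP,.008))
    s=snapshot(n);np.savez(n+'1.npz',**s);Q=pts(s)[s['depth']>0]
    Q=Q[Q[:,2]<.185]
    for z0 in (.119,.122): print(n,fit(Q,ANG,(.529,-.281,.014),.095,z0=z0))
    save(s,f'pics/{n}2.png',None,1.5)
"
```

```text
t 9.87 at [ 0.5509 -0.2802  0.1455] yaw 0.0167 w 0.0047 gf 60.0 F [ 0.9 -0.2 -4.5] q [-0.56  0.11  1.79  0.    1.25 -0.57]
[-0.8, 0.6, 15.5] [-0.002, -0.001, 0.003]
top jig0 (array([ 0.5284, -0.2823,  0.0141]), np.int64(1725), 0.0022)
top (array([ 0.5212, -0.2789,  0.0387]), np.int64(429), 0.0014)
top (array([ 0.5189, -0.2777,  0.0186]), np.int64(427), 0.0017)
side jig0 (array([ 0.5295, -0.2803,  0.0136]), np.int64(1189), 0.0013)
side (array([ 0.5206, -0.2751,  0.0134]), np.int64(1026), 0.0014)
side (array([ 0.5206, -0.275 ,  0.0134]), np.int64(1026), 0.0011)
```

View pics/side2.png

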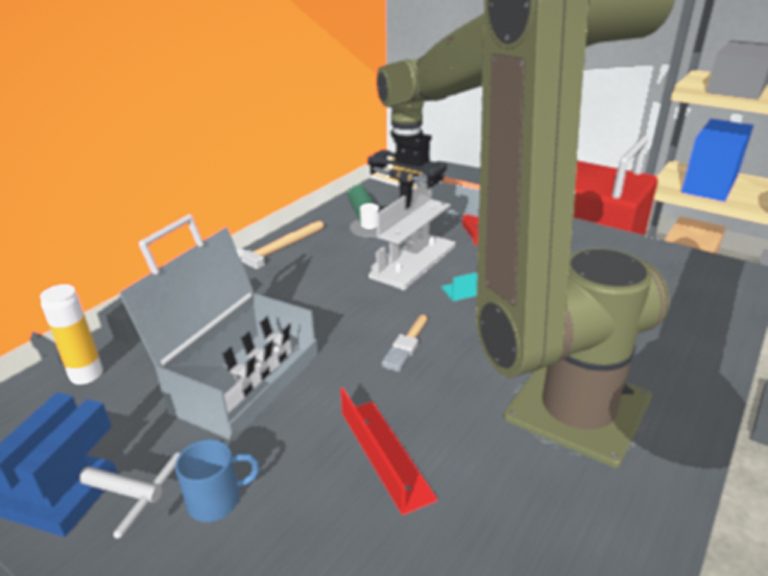

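```bash
cat >> g.py <<'E'
def fit6(P,bs,x0,pad=.012,cut=None,free=6):
    lo=np.min([b[0] for b in bs],0)-pad;hi=np.max([b[1] for b in bs],0)+pad
    def loc(v,Q): return (Q-v[:3])@Ro.from_euler("zyx",v[3:]).as_matrix()
    v=np.array(list(x0),float)
    for _ in range(6):
        l=loc(v,P);k=((l>lo)&(l<hi)).all(1)
        if cut is not None:k&=cut(l)
        Q=P[k];v=least_squares(lambda w:sdf(loc(w,Q),bs),v,loss="cauchy",f_scale=.002,x_scale=[.01]*3+[.05]*3).x
    return np.round(v,4),k.sum(),round(float(np.median(np.abs(sdf(loc(v,Q),bs)))),4)
E
python3 -c "
from g import *
for n in('top','side'):
    s=L(n+'1');Q=pts(s)[s['depth']>0];Q=Q[Q[:,2]>.1]
    print(n,*fit6(Q,ANG,(.523,-.28,.121,.0167,0,0),cut=lambda l:(np.abs(l[:,1])>.045)))
    s=L(n+'0');Q=pts(s)[s['depth']>0];Q=Q[Q[:,2]>.008]
    print(n,'jig',*fit6(Q,JIG,(.529,-.281,0,.014,0,0)))
"
```

```text
top [ 0.5237 -0.2781  0.1192  0.0158 -0.0145  0.006 ] 430 0.0014
top jig [ 5.284e-01 -2.823e-01 -5.000e-04  1.470e-02 -1.300e-03  4.400e-03] 1725 0.0022
side [ 0.5245 -0.2752  0.1211  0.0154  0.001   0.0015] 649 0.0011
side jig [ 0.5293 -0.28   -0.0012  0.0138  0.0037  0.0009] 1189 0.0012
```

Call:
{"name": "play_rows", "arguments": {"claw": [0, 0, 0, 0, 0, 0, 0, 0, 0, 0, 0, 0], "xyz": [[-4.5, 0, 0], [-4.5, 0, 10], [-4.5, 0, 25], [-4.5, 0, 40], [-4.5, 0, 55], [-4.5, 0, 65], [-4.5, 0, 73], [-4.5, 0, 78], [-4.5, 0, 80], [-4.5, 0, 80], [-4.5, 0, 80], [-4.5, 0, 80]], "rot": [[0, 0, 0.001], [0, 0, 0.001], [0, 0, 0.001], [0, 0, 0.001], [0, 0, 0.001], [0, 0, 0.001], [0, 0, 0.001], [0, 0, 0.001], [0, 0, 0.001], [0, 0, 0.001], [0, 0, 0.001], [0, 0, 0.001]]}}

```text
clock: 10.97
ee_pos: [0.552, -0.2862, 0.0679]
tool_rot: [[-0.013, 1.0, 0.002], [1.0, 0.013, -0.001], [-0.001, 0.002, -1.0]]
wrist_force: [-0.2, 0.6, -3.6]
width: 0.0049
grasp_force: 60.0
```

```bash
python3 -c "
from g import *
go()
for n in('top','side'):
    s=snapshot(n);Q=pts(s)[s['depth']>0];Q=Q[Q[:,2]>.03]
    print(n,*fit6(Q,ANG,(.524,-.2845,.041,.015,0,0),cut=lambda l:(np.abs(l[:,1])>.045)&(l[:,0]<.031)))
    save(s,f'pics/{n}3.png',(120,200,270,390) if n=='top' else (120,200,235,315),6)
"
```

```text
t 10.97 at [ 0.552  -0.2862  0.0679] yaw 0.013 w 0.0049 gf 60.0 F [-0.2  0.6 -3.6] q [-0.56  0.19  1.83 -0.    1.11 -0.58]
top [ 5.242e-01 -2.842e-01  4.150e-02  1.280e-02  1.100e-02  2.000e-04] 374 0.0011
side [ 0.5255 -0.2802  0.0397  0.0122 -0.0038  0.0091] 614 0.001
```

View pics/side3.png

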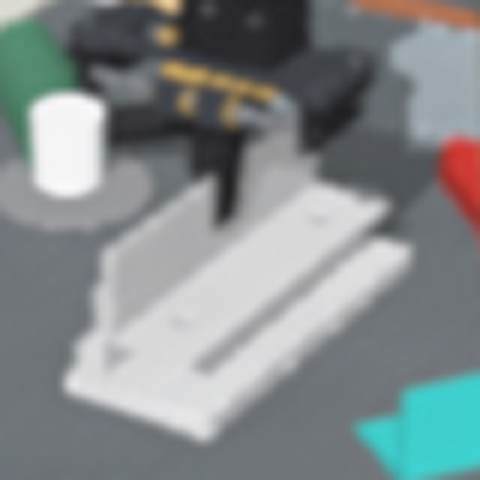

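Bracket at (240,260), pins just under its holes at (320,215) and (180,320). I'll make a small correction and go down.

Call:
{"name": "play_rows", "arguments": {"claw": [0, 0, 0, 0, 0, 0, 0], "xyz": [[0.8, -0.8, 0], [0.8, -0.8, 4], [0.8, -0.8, 8], [0.8, -0.8, 12], [0.8, -0.8, 16], [0.8, -0.8, 16], [0.8, -0.8, 16]], "rot": [[0, 0, -0.001], [0, 0, -0.001], [0, 0, -0.001], [0, 0, -0.001], [0, 0, -0.001], [0, 0, -0.001], [0, 0, -0.001]]}}

```text
clock: 11.65
ee_pos: [0.5501, -0.2848, 0.0501]
tool_rot: [[-0.014, 1.0, -0.001], [1.0, 0.014, 0.001], [0.001, -0.001, -1.0]]
wrist_force: [-0.2, 0.1, -4.8]
width: 0.0044
grasp_force: 60.0
```

Call:
{"name": "play_rows", "arguments": {"claw": [0, 0, 0, 0, 0, 0, 0], "xyz": [[0, 0, 3], [0, 0, 6], [0, 0, 8], [0, 0, 9.5], [0, 0, 11], [0, 0, 11], [0, 0, 11]], "rot": [[0, 0, 0], [0, 0, 0], [0, 0, 0], [0, 0, 0], [0, 0, 0], [0, 0, 0], [0, 0, 0]]}}

```text
clock: 12.23
ee_pos: [0.551, -0.2852, 0.0434]
tool_rot: [[-0.014, 1.0, -0.0], [1.0, 0.014, -0.0], [-0.0, -0.0, -1.0]]
wrist_force: [-6.6, 4.8, 12.5]
width: 0.0044
grasp_force: 60.0
```

```bash
python3 -c "
from g import *
go()
for n in('top','side'):
    s=snapshot(n);Q=pts(s)[s['depth']>0];Q=Q[Q[:,2]>.017]
    print(n,*fit6(Q,ANG,(.524,-.282,.015,.015,0,0),cut=lambda l:(np.abs(l[:,1])>.045)&(l[:,0]<.031)))
    save(s,f'pics/{n}4.png',(120,200,270,390) if n=='top' else (120,200,235,315),6)
"
```

```text
t 12.23 at [ 0.551  -0.2852  0.0434] yaw 0.0142 w 0.0044 gf 60.0 F [-6.6  4.8 12.5] q [-0.56  0.22  1.85 -0.    1.07 -0.58]
top [ 0.5228 -0.2827  0.0193  0.0086  0.0115 -0.0047] 326 0.0012
side [ 0.5221 -0.2791  0.0145 -0.0136 -0.0036  0.0024] 528 0.001
```

Call:
{"name": "play_rows", "arguments": {"claw": [0.3, 0.3, 0.3, 0.3, 0.3, 0.3, 0.3, 0.3, 0.3, 0.3, 0.3, 0.3], "xyz": [[0, 0, 0], [0, 0, 0], [0, 0, 0], [0, 0, 0], [0, 0, 0], [0, 0, -40], [0, 0, -80], [0, 0, -120], [0, 0, -160], [0, 0, -180], [0, 0, -180], [0, 0, -180]], "rot": [[0, 0, 0], [0, 0, 0], [0, 0, 0], [0, 0, 0], [0, 0, 0], [0, 0, 0], [0, 0, 0], [0, 0, 0], [0, 0, 0], [0, 0, 0], [0, 0, 0], [0, 0, 0]]}}

```text
clock: 13.33
ee_pos: [0.5513, -0.2855, 0.2216]
tool_rot: [[-0.014, 1.0, 0.003], [1.0, 0.014, -0.002], [-0.002, 0.003, -1.0]]
wrist_force: [0.4, 1.0, -0.5]
width: 0.0289
grasp_force: 0.0
```

```bash
python3 -c "
from g import *
go()
for n in('side','top'):
    s=snapshot(n);np.savez(n+'5.npz',**s);Q=pts(s)[s['depth']>0];Q=Q[(Q[:,2]>.017)&(Q[:,2]<.08)]
    print(n,*fit6(Q,ANG,(.524,-.282,.015,.015,0,0),cut=lambda l:(l[:,0]<.031)))
    save(s,f'pics/{n}5.png',(120,200,270,390) if n=='top' else (120,200,235,315),6)
    if n=='side': save(s,'pics/ch5.png',(190,300,80,240),5)
"
```

```text
t 13.33 at [ 0.5513 -0.2855  0.2216] yaw 0.014 w 0.0289 gf 0.0 F [ 0.4  1.  -0.5] q [-0.56  0.05  1.71 -0.    1.37 -0.58]
side [ 0.5239 -0.2789  0.0144  0.0157  0.0064  0.0006] 904 0.0011
top [ 0.517  -0.2833  0.0191 -0.0268  0.0426  0.0066] 235 0.0011
```

View pics/side5.png

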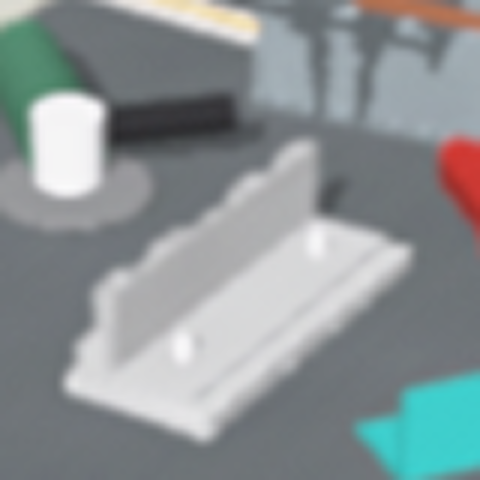

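View pics/ch5.png

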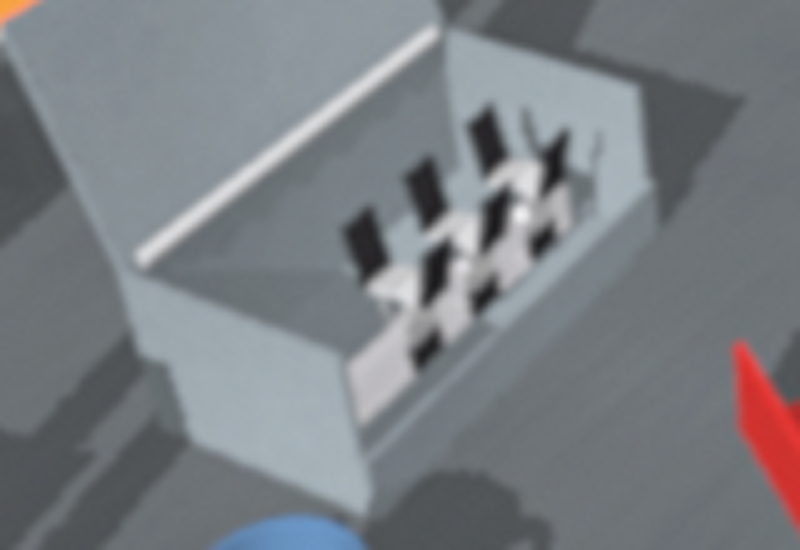

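The bracket is seated, with both pins standing through it at (182,347) and (315,240). The chest holds three clips; their back plates are at about (367,245), (427,190) and (488,140).

```bash
python3 -c "
from g import *
for n in('side','top'):
    s=L(n+'5');P=pts(s);k=(s['img'].max(2)<75)&(s['depth']>0)
    Q=P[k];c,q=np.cos(CP[2]),np.sin(CP[2]);d=Q-[CP[0],CP[1],0];l=np.c_[c*d[:,0]+q*d[:,1],-q*d[:,0]+c*d[:,1],d[:,2]]*1000
    m=(l[:,0]>-69)&(l[:,0]<60)&(np.abs(l[:,1])<124)&(l[:,2]>55)&(l[:,2]<105);l=l[m];print(n,len(l))
    h=np.histogram(l[:,1],bins=np.arange(-125,130,5));print([(int(b),int(a)) for a,b in zip(*h) if a])
    for f in(0,1):
        z=l[(l[:,0]>-20)==f];print('xmed',np.round(np.percentile(z[:,0],[10,50,90])))
        lab=np.sort(z[:,1]);g=np.split(lab,np.where(np.diff(lab)>6)[0]+1);print([(len(a),np.round([a.min(),np.median(a),a.mean(),a.max()],1).tolist()) for a in g if len(a)>4])
"
```

```text
side 260
[(-90, 10), (-85, 15), (-80, 25), (-75, 16), (-70, 7), (-35, 9), (-30, 20), (-25, 24), (-20, 20), (-15, 12), (15, 3), (20, 19), (25, 26), (30, 29), (35, 25)]
xmed [-48. -45. -42.]
[(30, [-88.8, -77.9, -78.0, -67.5]), (31, [-34.1, -22.7, -22.2, -13.3]), (36, [18.6, 30.2, 30.2, 37.8])]
xmed [-1.  2.  5.]
[(43, [-87.7, -77.5, -78.0, -67.9]), (54, [-31.7, -22.5, -22.2, -13.0]), (66, [19.8, 29.6, 30.2, 39.6])]
top 67
[(-95, 2), (-90, 5), (-85, 6), (-80, 6), (-75, 2), (-35, 5), (-30, 6), (-25, 7), (-20, 3), (15, 6), (20, 8), (25, 5), (30, 5), (35, 1)]Traceback (most recent call last):
  File "<string>", line 9, in <module>
    z=l[(l[:,0]>-20)==f];print('xmed',np.round(np.percentile(z[:,0],[10,50,90])))
                                               ~~~~~~~~~~~~~^^^^^^^^^^^^^^^^^^^
    return _quantile_unchecked(
        a, q, axis, out, overwrite_input, method, keepdims, weights)
    return _ureduce(a,
                    func=_quantile_ureduce_func,
    ...<5 lines>...
                    overwrite_input=overwrite_input,
                    method=method)
    r = func(a, **kwargs)
    result = _quantile(arr,
                       quantiles=q,
    ...<2 lines>...
                       out=out,
                       weights=wgt)
    slices_having_nans = np.isnan(arr[-1, ...])
                                  ~~~^^^^^^^^^
IndexError: index -1 is out of bounds for axis 0 with size 0
```

```bash
python3 -c "
from g import *
p=W(CP,(-20.5,-79,0));print(p)
go(((p[0],p[1],.22),.114),((p[0],p[1],.066),.114))"
```

```text
[0.53811957 0.20318084 0.        ]
t 13.43 at [ 0.5497 -0.2845  0.2177] yaw 0.0139 w 0.0285 gf 0.0 F [-0.5 -0.4 -0.6] q [-0.56  0.06  1.72 -0.    1.37 -0.58]
[487.8, -4.8, -1.5] [-0.003, -0.002, -0.1]
[487.5, -4.3, 152.5] [-0.003, -0.002, -0.1]
```

Call:
{"name": "play_rows", "arguments": {"claw": [0.3, 0.3, 0.3, 0.3, 0.3, 0.3, 0.6, 0.8, 1.0, 1.0, 1.0, 1.0], "xyz": [[40, -5, -5], [80, -5, -5], [120, -5, -5], [160, -5, -5], [200, -5, -5], [240, -5, -5], [280, -5, -5], [320, -5, -5], [360, -5, -5], [400, -5, -5], [440, -5, -5], [475, -5, -5]], "rot": [[0, 0, -0.01], [0, 0, -0.02], [0, 0, -0.03], [0, 0, -0.04], [0, 0, -0.05], [0, 0, -0.06], [0, 0, -0.07], [0, 0, -0.08], [0, 0, -0.09], [0, 0, -0.1], [0, 0, -0.1], [0, 0, -0.1]]}}

```text
clock: 14.43
ee_pos: [0.5371, 0.192, 0.2217]
tool_rot: [[-0.115, 0.993, -0.005], [0.993, 0.115, -0.001], [-0.0, -0.005, -1.0]]
wrist_force: [0.6, 0.0, -0.2]
width: 0.0632
grasp_force: 0.0
```

Call:
{"name": "play_rows", "arguments": {"claw": [1, 1, 1, 1, 1, 1, 1, 1], "xyz": [[13, 0, 0], [13, 0, 10], [13, 0, 40], [13, 0, 70], [13, 0, 85], [13, 0, 90], [13, 0, 90], [13, 0, 90]], "rot": [[0, 0, 0], [0, 0, 0], [0, 0, 0], [0, 0, 0], [0, 0, 0], [0, 0, 0], [0, 0, 0], [0, 0, 0]]}}

```text
clock: 15.1
ee_pos: [0.5375, 0.2019, 0.1345]
tool_rot: [[-0.113, 0.994, -0.001], [0.994, 0.113, -0.0], [-0.0, -0.001, -1.0]]
wrist_force: [0.1, 0.8, 1.0]
width: 0.0953
grasp_force: 0.0
```

```bash
python3 -c "
from g import *
p=W(CP,(-20.5,-79,0));print(p)
go(((p[0],p[1],.066),.114))"
```

```text
[0.53811957 0.20318084 0.        ]
t 15.1 at [0.5375 0.2019 0.1345] yaw 0.1129 w 0.0953 gf 0.0 F [0.1 0.8 1. ] q [ 0.27  0.02  1.9  -0.    1.22  0.15]
[1.3, 0.8, 68.5] [-0.001, 0.0, -0.001]
```

Call:
{"name": "play_rows", "arguments": {"claw": [1, 1, 1, 1, 0.35, 0.35, 0.35, 0.35, 0.35, 0.35, 0.35, 0.35], "xyz": [[1, 1, 25], [1, 1, 50], [1, 1, 68], [1, 1, 68], [1, 1, 68], [1, 1, 68], [1, 1, 68], [1, 1, 68], [1, 1, 68], [1, 1, 68], [1, 1, 68], [1, 1, 68]], "rot": [[0, 0, 0], [0, 0, 0], [0, 0, 0], [0, 0, 0], [0, 0, 0], [0, 0, 0], [0, 0, 0], [0, 0, 0], [0, 0, 0], [0, 0, 0], [0, 0, 0], [0, 0, 0]], "force": 60}}

```text
clock: 16.1
ee_pos: [0.5382, 0.2039, 0.0668]
tool_rot: [[-0.114, 0.994, -0.0], [0.994, 0.114, -0.0], [-0.0, -0.0, -1.0]]
wrist_force: [-0.4, 0.3, -1.5]
width: 0.0475
grasp_force: 11.0
```

```bash
python3 -c "
from g import *
go()
s=snapshot('side');save(s,'pics/s6.png',(180,300,80,240),4.5)"
```

```text
t 16.1 at [0.5382 0.2039 0.0668] yaw 0.114 w 0.0475 gf 11.0 F [-0.4  0.3 -1.5] q [ 0.27  0.1   1.94 -0.    1.1   0.15]
```

View pics/s6.png

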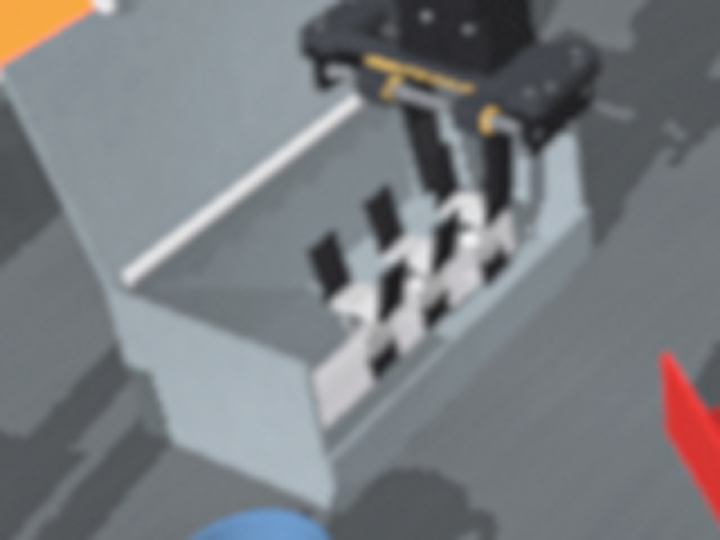

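The fingers are on the end clip's handles at about (430,150) and (495,165) and still squeezing.

Call:
{"name": "play_rows", "arguments": {"claw": [0.35, 0.35, 0.35, 0.35, 0.35, 0.35], "xyz": [[0, 0, 0], [0, 0, 0], [0, 0, 0], [0, 0, 0], [0, 0, 0], [0, 0, 0]], "rot": [[0, 0, 0], [0, 0, 0], [0, 0, 0], [0, 0, 0], [0, 0, 0], [0, 0, 0]]}}

```text
clock: 16.65
ee_pos: [0.5383, 0.2039, 0.0668]
tool_rot: [[-0.114, 0.994, 0.0], [0.994, 0.114, -0.0], [-0.0, 0.0, -1.0]]
wrist_force: [-0.2, 0.2, -1.9]
width: 0.0386
grasp_force: 60.0
```

Call:
{"name": "play_rows", "arguments": {"claw": [0.2, 0.2, 0.2, 0.2, 0.2, 0.2, 0.2, 0.2], "xyz": [[0, 0, -10], [0, 0, -30], [0, 0, -60], [0, 0, -90], [0, 0, -120], [0, 0, -150], [0, 0, -155], [0, 0, -155]], "rot": [[0, 0, 0], [0, 0, 0], [0, 0, 0], [0, 0, 0], [0, 0, 0], [0, 0, 0], [0, 0, 0], [0, 0, 0]]}}

```text
clock: 17.32
ee_pos: [0.54, 0.2044, 0.226]
tool_rot: [[-0.114, 0.993, 0.007], [0.994, 0.114, 0.002], [0.001, 0.007, -1.0]]
wrist_force: [0.4, 0.9, -0.6]
width: 0.0384
grasp_force: 60.0
```

```bash
python3 -c "
from g import *
p=W(JP,(26,-104,0));print(p)
go(((p[0],p[1],.22),.014))"
```

```text
[ 0.55644304 -0.38492856  0.        ]
t 17.32 at [0.54   0.2044 0.226 ] yaw 0.114 w 0.0384 gf 60.0 F [ 0.4  0.9 -0.6] q [ 0.27 -0.05  1.81  0.    1.37  0.15]
[-587.4, -50.8, 5.0] [0.007, -0.001, 0.1]
```

Call:
{"name": "play_rows", "arguments": {"claw": [0.2, 0.2, 0.2, 0.2, 0.2, 0.2, 0.2, 0.2, 0.2, 0.2, 0.2, 0.2], "xyz": [[-20, -2, 0], [-55, -5, 0], [-90, -8, 0], [-125, -11, 0], [-160, -14, 0], [-195, -17, 0], [-230, -20, 0], [-265, -23, 0], [-300, -26, 0], [-335, -29, 0], [-370, -32, 0], [-405, -35, 0]], "rot": [[0, 0, 0], [0, 0, 0.01], [0, 0, 0.02], [0, 0, 0.03], [0, 0, 0.04], [0, 0, 0.05], [0, 0, 0.06], [0, 0, 0.07], [0, 0, 0.08], [0, 0, 0.09], [0, 0, 0.1], [0, 0, 0.1]]}}

```text
clock: 18.32
ee_pos: [0.5482, -0.2037, 0.2191]
tool_rot: [[-0.013, 1.0, -0.004], [1.0, 0.013, 0.002], [0.002, -0.004, -1.0]]
wrist_force: [1.2, 0.9, -1.2]
width: 0.0385
grasp_force: 60.0
```

Call:
{"name": "play_rows", "arguments": {"claw": [0.2, 0.2, 0.2, 0.2, 0.2, 0.2, 0.2, 0.2, 0.2], "xyz": [[-35, 0, 0], [-70, 1, 0], [-105, 2, 0], [-140, 2, 0], [-165, 3, 0], [-182, 3, 0], [-182, 3, 0], [-182, 3, 0], [-182, 3, 0]], "rot": [[0, 0, 0], [0, 0, 0], [0, 0, 0], [0, 0, 0], [0, 0, 0], [0, 0, 0], [0, 0, 0], [0, 0, 0], [0, 0, 0]]}}

```text
clock: 19.07
ee_pos: [0.5549, -0.383, 0.2207]
tool_rot: [[-0.015, 1.0, -0.001], [1.0, 0.015, 0.002], [0.002, -0.001, -1.0]]
wrist_force: [-0.1, -0.0, -1.5]
width: 0.0386
grasp_force: 60.0
```

```bash
python3 -c "
from g import *
p=W(JP,(26,-104,0))
s=snapshot('side');Q=pts(s)[s['depth']>0];Q=Q[(Q[:,2]>.017)&(Q[:,2]<.08)]
print('ang',*fit6(Q,ANG,(.524,-.282,.015,.015,0,0),cut=lambda l:(l[:,0]<.031)))
go(((p[0],p[1],.105),.014))
save(s,'pics/s7.png',(90,190,225,345),5)"
```

```text
ang [ 0.524  -0.2786  0.0143  0.0113  0.004  -0.0019] 902 0.001
t 19.12 at [ 0.5552 -0.3828  0.2212] yaw 0.0153 w 0.0382 gf 60.0 F [-0.5 -0.2 -1.2] q [-0.68  0.17  1.58  0.    1.39 -0.7 ]
[-2.3, 1.3, 116.2] [-0.001, -0.001, 0.001]
```

View pics/s7.png

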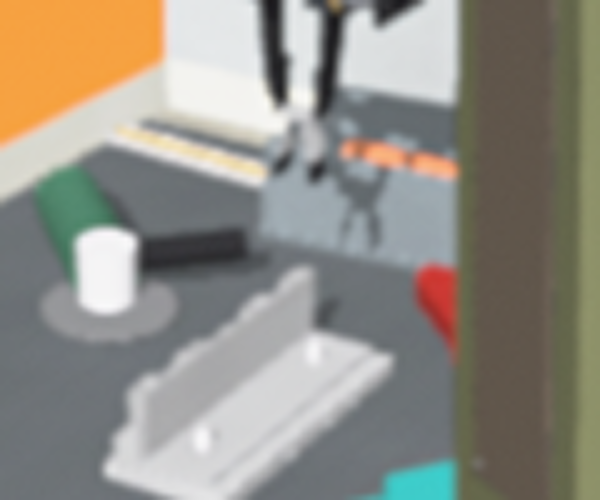

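The clip hangs upright in the grip with its jaws open at (283,165) and (318,170), above tab 1. Lowering.

Call:
{"name": "play_rows", "arguments": {"claw": [0.2, 0.2, 0.2, 0.2, 0.2, 0.2, 0.2, 0.2, 0.2, 0.2], "xyz": [[-2, 1, 10], [-2, 1, 30], [-2, 1, 50], [-2, 1, 70], [-2, 1, 85], [-2, 1, 100], [-2, 1, 110], [-2, 1, 116], [-2, 1, 116], [-2, 1, 116]], "rot": [[0, 0, 0], [0, 0, 0], [0, 0, 0], [0, 0, 0], [0, 0, 0], [0, 0, 0], [0, 0, 0], [0, 0, 0], [0, 0, 0], [0, 0, 0]]}}

```text
clock: 19.95
ee_pos: [0.5565, -0.3865, 0.1062]
tool_rot: [[-0.014, 1.0, 0.0], [1.0, 0.014, -0.0], [-0.0, 0.0, -1.0]]
wrist_force: [0.9, 0.4, -0.4]
width: 0.0381
grasp_force: 60.0
```

Call:
{"name": "play_rows", "arguments": {"claw": [0.45, 0.5, 0.6, 0.7, 0.85, 0.85, 0.85, 0.85, 0.85, 0.85, 0.85, 0.85], "xyz": [[0, 0, 0], [0, 0, 0], [0, 0, 0], [0, 0, 0], [0, 0, 0], [0, 0, 0], [0, 0, -5], [0, 0, -30], [0, 0, -60], [0, 0, -95], [0, 0, -120], [0, 0, -120]], "rot": [[0, 0, 0], [0, 0, 0], [0, 0, 0], [0, 0, 0], [0, 0, 0], [0, 0, 0], [0, 0, 0], [0, 0, 0], [0, 0, 0], [0, 0, 0], [0, 0, 0], [0, 0, 0]]}}

```text
clock: 20.95
ee_pos: [0.559, -0.3886, 0.2353]
tool_rot: [[-0.014, 1.0, 0.011], [1.0, 0.014, -0.008], [-0.009, 0.01, -1.0]]
wrist_force: [0.4, -0.4, 1.7]
width: 0.081
grasp_force: 0.0
```

```bash
cat >> g.py <<'E'
def clipchk(s,tab): # black handle points above tab in jig frame
    P=pts(s);k=(s['img'].max(2)<75)&(s['depth']>0)
    c,q=np.cos(JP[2]),np.sin(JP[2]);d=P[k]-[JP[0],JP[1],0];l=np.c_[c*d[:,0]+q*d[:,1],-q*d[:,0]+c*d[:,1],d[:,2]]*1000
    l=l[(np.abs(l[:,1]-tab)<25)&(l[:,0]>-20)&(l[:,0]<75)&(l[:,2]>85)&(l[:,2]<160)]
    for f in(0,1):
        z=l[(l[:,0]>26)==f]
        if len(z)>3: print("handle",f,len(z),np.round(np.percentile(z,[5,50,95],axis=0)).tolist())
E
python3 -c "
from g import *
s=snapshot('side');clipchk(s,-104)
p=W(CP,(-20.5,-23.5,0))
go(((p[0],p[1],.22),.114))
save(s,'pics/s8.png',(90,190,225,345),5)"
```

```text
handle 0 8 [[0.0, -109.0, 97.0], [3.0, -106.0, 114.0], [7.0, -101.0, 123.0]]
handle 1 15 [[47.0, -110.0, 103.0], [51.0, -105.0, 114.0], [54.0, -100.0, 127.0]]
t 21.0 at [ 0.5581 -0.3879  0.2318] yaw 0.0141 w 0.0811 gf 0.0 F [-0.1 -0.  -0.5] q [-0.69  0.17  1.57  0.    1.39 -0.7 ]
[646.6, -17.2, 7.8] [0.007, 0.006, -0.1]
```

View pics/s8.png

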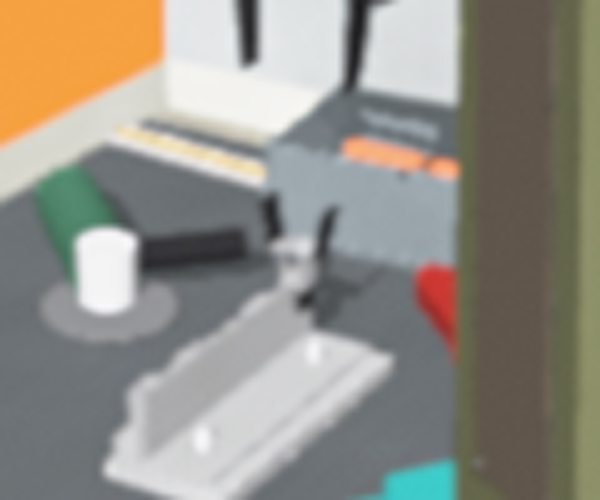

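Clip 1 sits upright on flange and tab 1, handles at (272,215) and (327,228). Now the second clip.

Call:
{"name": "play_rows", "arguments": {"claw": [0.85, 0.85, 0.85, 0.85, 0.85, 0.85, 0.85, 0.85, 0.85, 0.85, 0.85, 0.85], "xyz": [[20, 0, 2], [57, -1, 2], [94, -2, 2], [131, -3, 2], [168, -4, 2], [205, -5, 2], [242, -6, 2], [279, -7, 2], [316, -8, 2], [353, -9, 2], [390, -10, 2], [427, -11, 2]], "rot": [[0, 0, 0], [0, 0, -0.01], [0, 0, -0.02], [0, 0, -0.03], [0, 0, -0.04], [0, 0, -0.05], [0, 0, -0.06], [0, 0, -0.07], [0, 0, -0.08], [0, 0, -0.09], [0, 0, -0.1], [0, 0, -0.1]]}}

```text
clock: 22.0
ee_pos: [0.538, 0.0422, 0.2225]
tool_rot: [[-0.114, 0.993, -0.002], [0.993, 0.114, 0.0], [0.0, -0.002, -1.0]]
wrist_force: [0.9, 0.6, 0.1]
width: 0.0809
grasp_force: 0.0
```

Call:
{"name": "play_rows", "arguments": {"claw": [1, 1, 1, 1, 1, 1, 1, 1, 1, 1, 1], "xyz": [[37, 15, 0], [74, 15, 0], [111, 15, 0], [148, 15, 0], [180, 15, 0], [205, 15, 0], [218, 15, 0], [218, 15, 40], [218, 15, 80], [218, 15, 95], [218, 15, 95]], "rot": [[0, 0, 0], [0, 0, 0], [0, 0, 0], [0, 0, 0], [0, 0, 0], [0, 0, 0], [0, 0, 0], [0, 0, 0], [0, 0, 0], [0, 0, 0], [0, 0, 0]]}}

```text
clock: 22.92
ee_pos: [0.5252, 0.2566, 0.1219]
tool_rot: [[-0.114, 0.993, -0.011], [0.994, 0.114, -0.005], [-0.003, -0.012, -1.0]]
wrist_force: [-0.6, -0.3, -1.2]
width: 0.0955
grasp_force: 0.0
```

```bash
python3 -c "
from g import *
p=W(CP,(-20.5,-23.5,0))
go(((p[0],p[1],.066),.114))"
```

```text
t 22.92 at [0.5252 0.2566 0.1219] yaw 0.1138 w 0.0955 gf 0.0 F [-0.6 -0.3 -1.2] q [ 0.36  0.06  1.88 -0.    1.21  0.25]
[1.1, 7.4, 55.8] [-0.012, 0.003, -0.0]
```

Call:
{"name": "play_rows", "arguments": {"claw": [1, 1, 1], "xyz": [[0, 0, 0], [0, 0, 0], [0, 0, 0]], "rot": [[0, 0, 0], [0, 0, 0], [0, 0, 0]]}}

```text
clock: 23.17
ee_pos: [0.5309, 0.2589, 0.1315]
tool_rot: [[-0.113, 0.994, 0.004], [0.994, 0.113, 0.001], [0.001, 0.004, -1.0]]
wrist_force: [1.2, 0.0, 0.4]
width: 0.0953
grasp_force: 0.0
```

```bash
python3 -c "
from g import *
p=W(CP,(-20.5,-23.5,0))
go(((p[0],p[1],.066),.114))"
```

```text
t 23.17 at [0.5309 0.2589 0.1315] yaw 0.1135 w 0.0953 gf 0.0 F [1.2 0.  0.4] q [ 0.36  0.06  1.86 -0.    1.21  0.25]
[-0.8, 0.5, 65.5] [0.004, -0.001, -0.001]
```

Call:
{"name": "play_rows", "arguments": {"claw": [1, 1, 1, 1, 0.35, 0.35, 0.35, 0.35, 0.35, 0.35, 0.35, 0.35], "xyz": [[-1, 0.5, 25], [-1, 0.5, 50], [-1, 0.5, 65], [-1, 0.5, 65], [-1, 0.5, 65], [-1, 0.5, 65], [-1, 0.5, 65], [-1, 0.5, 65], [-1, 0.5, 65], [-1, 0.5, 65], [-1, 0.5, 65], [-1, 0.5, 65]], "rot": [[0, 0, 0], [0, 0, 0], [0, 0, 0], [0, 0, 0], [0, 0, 0], [0, 0, 0], [0, 0, 0], [0, 0, 0], [0, 0, 0], [0, 0, 0], [0, 0, 0], [0, 0, 0]], "force": 60}}

```text
clock: 24.17
ee_pos: [0.5298, 0.2578, 0.0639]
tool_rot: [[-0.114, 0.994, -0.0], [0.994, 0.114, -0.0], [0.0, -0.0, -1.0]]
wrist_force: [-0.3, -0.4, -1.8]
width: 0.0473
grasp_force: 11.0
```

Call:
{"name": "play_rows", "arguments": {"claw": [0.35, 0.35, 0.35, 0.35, 0.35, 0.35, 0.35], "xyz": [[0, 0, 0], [0, 0, 0], [0, 0, 0], [0, 0, 0], [0, 0, 0], [0, 0, 0], [0, 0, 0]], "rot": [[0, 0, 0], [0, 0, 0], [0, 0, 0], [0, 0, 0], [0, 0, 0], [0, 0, 0], [0, 0, 0]]}}

```text
clock: 24.75
ee_pos: [0.53, 0.2578, 0.0639]
tool_rot: [[-0.114, 0.994, 0.0], [0.994, 0.114, 0.0], [0.0, 0.0, -1.0]]
wrist_force: [1.1, -0.2, 0.2]
width: 0.0381
grasp_force: 59.9
```

Call:
{"name": "play_rows", "arguments": {"claw": [0.2, 0.2, 0.2, 0.2, 0.2, 0.2, 0.2, 0.2, 0.2], "xyz": [[0, 0, -10], [0, 0, -30], [0, 0, -60], [0, 0, -90], [0, 0, -120], [0, 0, -150], [0, 0, -160], [0, 0, -160], [0, 0, -160]], "rot": [[0, 0, 0], [0, 0, 0], [0, 0, 0], [0, 0, 0], [0, 0, 0], [0, 0, 0], [0, 0, 0], [0, 0, 0], [0, 0, 0]]}}

```text
clock: 25.5
ee_pos: [0.5296, 0.2577, 0.2233]
tool_rot: [[-0.114, 0.994, -0.0], [0.994, 0.114, -0.0], [-0.0, -0.001, -1.0]]
wrist_force: [-0.4, -1.2, -1.9]
width: 0.0386
grasp_force: 59.9
```

```bash
python3 -c "
from g import *
p=W(JP,(26,46,0));print(p)
go(((p[0],p[1],.22),.014))"
```

```text
[ 0.55435811 -0.23494306  0.        ]
t 25.5 at [0.5296 0.2577 0.2233] yaw 0.114 w 0.0386 gf 59.9 F [-0.4 -1.2 -1.9] q [ 0.36 -0.01  1.78  0.    1.38  0.25]
[-492.3, -31.4, 3.4] [-0.001, 0.0, 0.1]
```

Call:
{"name": "play_rows", "arguments": {"claw": [0.2, 0.2, 0.2, 0.2, 0.2, 0.2, 0.2, 0.2, 0.2, 0.2, 0.2, 0.2], "xyz": [[-20, -1, 2], [-58, -4, 2], [-96, -6, 2], [-134, -8, 2], [-172, -11, 2], [-210, -14, 2], [-248, -16, 2], [-286, -18, 2], [-324, -21, 2], [-362, -23, 2], [-400, -26, 2], [-435, -28, 2]], "rot": [[0, 0, 0], [0, 0, 0.01], [0, 0, 0.02], [0, 0, 0.03], [0, 0, 0.04], [0, 0, 0.05], [0, 0, 0.06], [0, 0, 0.07], [0, 0, 0.08], [0, 0, 0.09], [0, 0, 0.1], [0, 0, 0.1]]}}

```text
clock: 26.5
ee_pos: [0.5496, -0.1791, 0.218]
tool_rot: [[-0.013, 1.0, -0.005], [1.0, 0.013, 0.002], [0.002, -0.005, -1.0]]
wrist_force: [0.5, -0.1, -0.7]
width: 0.0384
grasp_force: 59.9
```

Call:
{"name": "play_rows", "arguments": {"claw": [0.2, 0.2, 0.2, 0.2, 0.2, 0.2], "xyz": [[-30, 1, 0], [-50, 2, 0], [-57, 2, 0], [-57, 2, 0], [-57, 2, 0], [-57, 2, 0]], "rot": [[0, 0, 0], [0, 0, 0], [0, 0, 0], [0, 0, 0], [0, 0, 0], [0, 0, 0]]}}

```text
clock: 27.0
ee_pos: [0.554, -0.2331, 0.2206]
tool_rot: [[-0.015, 1.0, -0.002], [1.0, 0.015, 0.002], [0.002, -0.002, -1.0]]
wrist_force: [0.6, 0.8, -0.7]
width: 0.0384
grasp_force: 59.9
```

```bash
python3 -c "
from g import *
p=W(JP,(26,46,0))
s=snapshot('side');Q=pts(s)[s['depth']>0];Q=Q[(Q[:,2]>.017)&(Q[:,2]<.08)]
print('ang',*fit6(Q,ANG,(.524,-.282,.015,.015,0,0),cut=lambda l:(l[:,0]<.031)&(l[:,1]>-.08)))
go(((p[0],p[1],.103),.014))"
```

```text
ang [ 0.5242 -0.2787  0.0143  0.0242  0.0084  0.0006] 796 0.0011
t 27.05 at [ 0.5542 -0.233   0.2211] yaw 0.0155 w 0.038 gf 59.9 F [-0.  -0.1 -1.3] q [-0.49  0.01  1.75  0.    1.37 -0.5 ]
[-2.1, 0.3, 118.1] [-0.001, -0.001, 0.002]
```

Call:
{"name": "play_rows", "arguments": {"claw": [0.2, 0.2, 0.2, 0.2, 0.2, 0.2, 0.2, 0.2, 0.2, 0.2], "xyz": [[-2, 0.3, 10], [-2, 0.3, 30], [-2, 0.3, 50], [-2, 0.3, 70], [-2, 0.3, 85], [-2, 0.3, 100], [-2, 0.3, 110], [-2, 0.3, 117], [-2, 0.3, 117], [-2, 0.3, 117]], "rot": [[0, 0, 0], [0, 0, 0], [0, 0, 0], [0, 0, 0], [0, 0, 0], [0, 0, 0], [0, 0, 0], [0, 0, 0], [0, 0, 0], [0, 0, 0]]}}

```text
clock: 27.88
ee_pos: [0.5548, -0.2363, 0.1049]
tool_rot: [[-0.014, 1.0, -0.0], [1.0, 0.014, 0.0], [0.0, -0.0, -1.0]]
wrist_force: [-1.0, 0.7, -0.7]
width: 0.0385
grasp_force: 59.9
```

Call:
{"name": "play_rows", "arguments": {"claw": [0.45, 0.5, 0.6, 0.7, 0.85, 0.85, 0.85, 0.85, 0.85, 0.85, 0.85, 0.85], "xyz": [[0, 0, 0], [0, 0, 0], [0, 0, 0], [0, 0, 0], [0, 0, 0], [0, 0, 0], [0, 0, -5], [0, 0, -30], [0, 0, -60], [0, 0, -95], [0, 0, -120], [0, 0, -120]], "rot": [[0, 0, 0], [0, 0, 0], [0, 0, 0], [0, 0, 0], [0, 0, 0], [0, 0, 0], [0, 0, 0], [0, 0, 0], [0, 0, 0], [0, 0, 0], [0, 0, 0], [0, 0, 0]]}}

```text
clock: 28.88
ee_pos: [0.5582, -0.2382, 0.2339]
tool_rot: [[-0.014, 1.0, 0.012], [1.0, 0.014, -0.006], [-0.007, 0.012, -1.0]]
wrist_force: [0.1, -1.0, 2.2]
width: 0.0811
grasp_force: 0.0
```

```bash
python3 -c "
from g import *
s=snapshot('side');clipchk(s,-104);clipchk(s,46)
p=W(CP,(-20.5,28.8,0))
go(((p[0],p[1],.22),.114))"
```

```text
handle 0 8 [[0.0, -109.0, 98.0], [3.0, -106.0, 113.0], [5.0, -100.0, 122.0]]
handle 1 20 [[45.0, -114.0, 107.0], [50.0, -105.0, 118.0], [55.0, -92.0, 132.0]]
handle 0 19 [[-3.0, 36.0, 102.0], [2.0, 45.0, 119.0], [6.0, 56.0, 132.0]]
handle 1 33 [[47.0, 36.0, 106.0], [51.0, 45.0, 121.0], [54.0, 55.0, 136.0]]
t 28.93 at [ 0.557  -0.2377  0.2305] yaw 0.014 w 0.0806 gf 0.0 F [ 0.8 -0.4 -0.6] q [-0.49  0.01  1.74  0.    1.38 -0.51]
[548.4, -23.6, 7.9] [0.008, 0.005, -0.1]
```

Call:
{"name": "play_rows", "arguments": {"claw": [0.85, 0.85, 0.85, 0.85, 0.85, 0.85, 0.85, 0.85, 0.85, 0.85, 0.85, 0.85], "xyz": [[20, 0, 2], [57, -1, 2], [94, -2, 2], [131, -3, 2], [168, -4, 2], [205, -5, 2], [242, -6, 2], [279, -8, 2], [316, -10, 2], [353, -12, 2], [390, -14, 2], [427, -16, 2]], "rot": [[0, 0, 0], [0, 0, -0.01], [0, 0, -0.02], [0, 0, -0.03], [0, 0, -0.04], [0, 0, -0.05], [0, 0, -0.06], [0, 0, -0.07], [0, 0, -0.08], [0, 0, -0.09], [0, 0, -0.1], [0, 0, -0.1]]}}

```text
clock: 29.93
ee_pos: [0.5317, 0.1919, 0.2217]
tool_rot: [[-0.114, 0.993, -0.001], [0.993, 0.114, -0.0], [-0.0, -0.001, -1.0]]
wrist_force: [0.2, -0.2, -0.2]
width: 0.0809
grasp_force: 0.0
```

Call:
{"name": "play_rows", "arguments": {"claw": [1, 1, 1, 1, 1, 1, 1, 1, 1, 1, 1], "xyz": [[35, 2, 0], [70, 3, 0], [100, 4, 0], [118, 5, 0], [121, 5, 0], [121, 5, 30], [121, 5, 60], [121, 5, 85], [121, 5, 85], [121, 5, 85], [121, 5, 85]], "rot": [[0, 0, 0], [0, 0, 0], [0, 0, 0], [0, 0, 0], [0, 0, 0], [0, 0, 0], [0, 0, 0], [0, 0, 0], [0, 0, 0], [0, 0, 0], [0, 0, 0]]}}

```text
clock: 30.85
ee_pos: [0.5247, 0.3108, 0.1392]
tool_rot: [[-0.113, 0.994, 0.001], [0.994, 0.113, 0.001], [0.0, 0.001, -1.0]]
wrist_force: [-0.3, -0.3, 1.2]
width: 0.0955
grasp_force: 0.0
```

```bash
python3 -c "
from g import *
p=W(CP,(-20.5,28.8,0))
go(((p[0],p[1],.066),.114))"
```

```text
t 30.85 at [0.5247 0.3108 0.1392] yaw 0.1134 w 0.0955 gf 0.0 F [-0.3 -0.3  1.2] q [ 0.45  0.09  1.81 -0.    1.23  0.33]
[-0.7, 1.0, 73.2] [0.001, -0.0, -0.001]
```

Call:
{"name": "play_rows", "arguments": {"claw": [1, 1, 1, 1, 0.35, 0.35, 0.35, 0.35, 0.35, 0.35, 0.35, 0.35], "xyz": [[-1, 1, 25], [-1, 1, 55], [-1, 1, 73], [-1, 1, 73], [-1, 1, 73], [-1, 1, 73], [-1, 1, 73], [-1, 1, 73], [-1, 1, 73], [-1, 1, 73], [-1, 1, 73], [-1, 1, 73]], "rot": [[0, 0, 0], [0, 0, 0], [0, 0, 0], [0, 0, 0], [0, 0, 0], [0, 0, 0], [0, 0, 0], [0, 0, 0], [0, 0, 0], [0, 0, 0], [0, 0, 0], [0, 0, 0]], "force": 60}}

```text
clock: 31.85
ee_pos: [0.5249, 0.3101, 0.0648]
tool_rot: [[-0.114, 0.994, -0.0], [0.994, 0.114, -0.0], [-0.0, -0.0, -1.0]]
wrist_force: [0.1, -0.1, -1.4]
width: 0.0472
grasp_force: 11.0
```

Call:
{"name": "play_rows", "arguments": {"claw": [0.35, 0.35, 0.35, 0.35, 0.35, 0.35, 0.35], "xyz": [[0, 0, 0], [0, 0, 0], [0, 0, 0], [0, 0, 0], [0, 0, 0], [0, 0, 0], [0, 0, 0]], "rot": [[0, 0, 0], [0, 0, 0], [0, 0, 0], [0, 0, 0], [0, 0, 0], [0, 0, 0], [0, 0, 0]]}}

```text
clock: 32.43
ee_pos: [0.525, 0.31, 0.0647]
tool_rot: [[-0.114, 0.994, -0.0], [0.994, 0.114, -0.0], [-0.0, -0.0, -1.0]]
wrist_force: [0.8, -0.5, -1.1]
width: 0.0383
grasp_force: 60.0
```

Call:
{"name": "play_rows", "arguments": {"claw": [0.2, 0.2, 0.2, 0.2, 0.2, 0.2, 0.2, 0.2, 0.2], "xyz": [[0, 0, -10], [0, 0, -30], [0, 0, -60], [0, 0, -90], [0, 0, -120], [0, 0, -150], [0, 0, -160], [0, 0, -160], [0, 0, -160]], "rot": [[0, 0, 0], [0, 0, 0], [0, 0, 0], [0, 0, 0], [0, 0, 0], [0, 0, 0], [0, 0, 0], [0, 0, 0], [0, 0, 0]]}}

```text
clock: 33.18
ee_pos: [0.5249, 0.31, 0.2246]
tool_rot: [[-0.114, 0.994, 0.0], [0.994, 0.114, 0.0], [0.0, 0.0, -1.0]]
wrist_force: [-1.0, -0.2, -1.8]
width: 0.0383
grasp_force: 60.0
```

```bash
python3 -c "
from g import *
p=W(JP,(26,104,0));print(p)
go(((p[0],p[1],.22),.014))"
```

```text
[ 0.55355193 -0.17694866  0.        ]
t 33.18 at [0.5249 0.31   0.2246] yaw 0.114 w 0.0383 gf 60.0 F [-1.  -0.2 -1.8] q [ 0.45  0.03  1.73 -0.    1.38  0.33]
[-487.1, -27.0, 4.6] [0.0, -0.0, 0.1]
```

Call:
{"name": "play_rows", "arguments": {"claw": [0.2, 0.2, 0.2, 0.2, 0.2, 0.2, 0.2, 0.2, 0.2, 0.2, 0.2, 0.2], "xyz": [[-20, -1, 2], [-58, -3, 2], [-96, -5, 2], [-134, -7, 2], [-172, -9, 2], [-210, -12, 2], [-248, -14, 2], [-286, -16, 2], [-324, -18, 2], [-362, -20, 2], [-400, -22, 2], [-435, -24, 2]], "rot": [[0, 0, 0], [0, 0, 0.01], [0, 0, 0.02], [0, 0, 0.03], [0, 0, 0.04], [0, 0, 0.05], [0, 0, 0.06], [0, 0, 0.07], [0, 0, 0.08], [0, 0, 0.09], [0, 0, 0.1], [0, 0, 0.1]]}}

```text
clock: 34.18
ee_pos: [0.5489, -0.1265, 0.2192]
tool_rot: [[-0.013, 1.0, -0.005], [1.0, 0.013, 0.002], [0.002, -0.005, -1.0]]
wrist_force: [0.7, 1.2, -1.1]
width: 0.0383
grasp_force: 60.0
```

Call:
{"name": "play_rows", "arguments": {"claw": [0.2, 0.2, 0.2, 0.2, 0.2, 0.2], "xyz": [[-30, 1, 0], [-47, 2, 0], [-52, 2, 0], [-52, 2, 0], [-52, 2, 0], [-52, 2, 0]], "rot": [[0, 0, 0], [0, 0, 0], [0, 0, 0], [0, 0, 0], [0, 0, 0], [0, 0, 0]]}}

```text
clock: 34.68
ee_pos: [0.553, -0.1753, 0.2217]
tool_rot: [[-0.015, 1.0, -0.002], [1.0, 0.015, 0.001], [0.001, -0.002, -1.0]]
wrist_force: [0.4, -0.3, -0.5]
width: 0.0387
grasp_force: 60.0
```

```bash
python3 -c "
from g import *
p=W(JP,(26,104,0))
s=snapshot('side');clipchk(s,-104);clipchk(s,46)
go(((p[0],p[1],.1035),.014))"
```

```text
handle 0 18 [[-1.0, -113.0, 98.0], [3.0, -109.0, 116.0], [7.0, -97.0, 130.0]]
handle 1 28 [[46.0, -114.0, 105.0], [51.0, -104.0, 119.0], [55.0, -95.0, 130.0]]
handle 0 19 [[-3.0, 37.0, 105.0], [2.0, 45.0, 118.0], [4.0, 56.0, 135.0]]
handle 1 18 [[46.0, 35.0, 104.0], [49.0, 45.0, 113.0], [51.0, 51.0, 122.0]]
t 34.73 at [ 0.5532 -0.1753  0.2222] yaw 0.0156 w 0.038 gf 60.0 F [-0.2 -0.1 -0.7] q [-0.4  -0.03  1.8   0.    1.38 -0.42]
[-1.7, 0.4, 118.7] [-0.001, -0.001, 0.002]
```

Call:
{"name": "play_rows", "arguments": {"claw": [0.2, 0.2, 0.2, 0.2, 0.2, 0.2, 0.2, 0.2, 0.2, 0.2], "xyz": [[-1, 0.4, 10], [-1, 0.4, 30], [-1, 0.4, 50], [-1, 0.4, 70], [-1, 0.4, 85], [-1, 0.4, 100], [-1, 0.4, 110], [-1, 0.4, 117], [-1, 0.4, 117], [-1, 0.4, 117]], "rot": [[0, 0, 0], [0, 0, 0], [0, 0, 0], [0, 0, 0], [0, 0, 0], [0, 0, 0], [0, 0, 0], [0, 0, 0], [0, 0, 0], [0, 0, 0]]}}

```text
clock: 35.57
ee_pos: [0.5539, -0.1776, 0.1059]
tool_rot: [[-0.014, 1.0, 0.0], [1.0, 0.014, 0.0], [0.0, 0.0, -1.0]]
wrist_force: [-0.1, -0.1, -1.6]
width: 0.0381
grasp_force: 60.0
```

Call:
{"name": "play_rows", "arguments": {"claw": [0.45, 0.5, 0.6, 0.7, 0.85, 0.85, 0.85, 0.85, 0.85, 0.85, 0.85, 0.85], "xyz": [[0, 0, 0], [0, 0, 0], [0, 0, 0], [0, 0, 0], [0, 0, 0], [0, 0, 0], [0, 0, -5], [0, 0, -30], [0, 0, -60], [0, 0, -95], [0, 0, -120], [0, 0, -120]], "rot": [[0, 0, 0], [0, 0, 0], [0, 0, 0], [0, 0, 0], [0, 0, 0], [0, 0, 0], [0, 0, 0], [0, 0, 0], [0, 0, 0], [0, 0, 0], [0, 0, 0], [0, 0, 0]]}}

```text
clock: 36.57
ee_pos: [0.5571, -0.1791, 0.2344]
tool_rot: [[-0.014, 1.0, 0.012], [1.0, 0.014, -0.005], [-0.005, 0.012, -1.0]]
wrist_force: [0.6, -0.1, 2.1]
width: 0.0811
grasp_force: 0.0
```

```bash
python3 -c "
from g import *
s=snapshot('side')
for t in(-104,46,104): clipchk(s,t)
# bar points
P=pts(s);d=P-[CP[0],CP[1],0];c,q=np.cos(CP[2]),np.sin(CP[2]);l=np.stack([c*d[...,0]+q*d[...,1],-q*d[...,0]+c*d[...,1],d[...,2]],-1)*1000
k=(np.abs(l[...,1])<45)&(l[...,2]>265)&(l[...,2]<330)&(l[...,0]>60)&(l[...,0]<190)&(s['depth']>0);print('bar',k.sum(),np.round(np.median(l[k],axis=0)))
b=arc(1.85);print(b)
go(((b[0],b[1],.38),.114))
save(s,'pics/s9.png',(90,190,225,345),5)"
```

```text
handle 0 15 [[-2.0, -112.0, 99.0], [3.0, -106.0, 113.0], [5.0, -100.0, 130.0]]
handle 1 23 [[46.0, -116.0, 104.0], [50.0, -103.0, 122.0], [56.0, -93.0, 130.0]]
handle 0 19 [[-2.0, 34.0, 103.0], [2.0, 45.0, 119.0], [5.0, 54.0, 133.0]]
handle 1 35 [[46.0, 36.0, 103.0], [50.0, 44.0, 121.0], [54.0, 55.0, 135.0]]
handle 0 13 [[-2.0, 96.0, 108.0], [2.0, 105.0, 117.0], [5.0, 114.0, 130.0]]
handle 1 20 [[47.0, 95.0, 104.0], [50.0, 104.0, 116.0], [54.0, 111.0, 128.0]]
bar 137 [121.   3. 299.]
[0.67243691 0.29807584 0.27844866]
t 36.62 at [ 0.556  -0.1787  0.231 ] yaw 0.014 w 0.0807 gf 0.0 F [ 0.9  0.3 -0.2] q [-0.4  -0.04  1.79  0.    1.38 -0.42]
[474.6, 124.3, -149.6] [0.008, 0.004, -0.1]
```

View pics/s9.png

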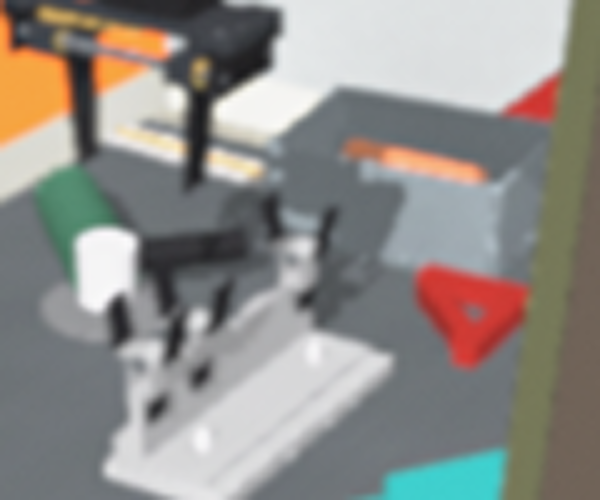

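All three clips stand upright: tab 1 at (298,255), tab 3 at (200,325) and tab 4 at (140,365). Now the lid.

Call:
{"name": "play_rows", "arguments": {"claw": [0.6, 0.6, 0.6, 0.6, 0.6, 0.6, 0.6, 0.6, 0.6, 0.6, 0.6, 0.6], "xyz": [[0, 0, -30], [20, 4, -60], [55, 12, -80], [90, 20, -95], [126, 30, -110], [162, 40, -125], [198, 50, -140], [234, 60, -150], [270, 70, -150], [306, 80, -150], [342, 90, -150], [370, 97, -150]], "rot": [[0, 0, 0], [0, 0, -0.01], [0, 0, -0.02], [0, 0, -0.03], [0, 0, -0.04], [0, 0, -0.05], [0, 0, -0.06], [0, 0, -0.07], [0, 0, -0.08], [0, 0, -0.09], [0, 0, -0.1], [0, 0, -0.1]]}}

```text
clock: 37.62
ee_pos: [0.6455, 0.1963, 0.3738]
tool_rot: [[-0.115, 0.993, -0.003], [0.993, 0.115, -0.0], [0.0, -0.003, -1.0]]
wrist_force: [0.7, 0.6, -0.1]
width: 0.0569
grasp_force: 0.0
```

Call:
{"name": "play_rows", "arguments": {"claw": [0.6, 0.6, 0.6, 0.6, 0.6, 0.6], "xyz": [[35, 5, 0], [70, 10, 0], [105, 16, 0], [105, 16, 0], [105, 16, 0], [105, 16, 0]], "rot": [[0, 0, 0], [0, 0, 0], [0, 0, 0], [0, 0, 0], [0, 0, 0], [0, 0, 0]]}}

```text
clock: 38.12
ee_pos: [0.6494, 0.2993, 0.3744]
tool_rot: [[-0.114, 0.993, -0.002], [0.993, 0.114, -0.001], [-0.001, -0.002, -1.0]]
wrist_force: [-1.0, 0.3, -0.3]
width: 0.057
grasp_force: 0.0
```

```bash
python3 -c "
from g import *
b=arc(1.84)
go((b,.114))
R=tgt(.114)
print([(round(th,2),np.round(R.T@(arc(th)-arc(1.85))*1000).tolist()) for th in np.arange(1.75,-.01,-.1)])"
```

```text
t 38.12 at [0.6494 0.2993 0.3744] yaw 0.1141 w 0.057 gf 0.0 F [-1.   0.3 -0.3] q [ 0.36  0.22  1.28 -0.    1.65  0.24]
[-3.7, 21.1, 95.4] [-0.002, 0.001, 0.0]
[(np.float64(1.75), [0.0, -19.0, -4.0]), (np.float64(1.65), [0.0, -38.0, -7.0]), (np.float64(1.55), [-0.0, -58.0, -8.0]), (np.float64(1.45), [-0.0, -77.0, -6.0]), (np.float64(1.35), [0.0, -96.0, -3.0]), (np.float64(1.25), [-0.0, -115.0, 2.0]), (np.float64(1.15), [0.0, -133.0, 9.0]), (np.float64(1.05), [0.0, -151.0, 18.0]), (np.float64(0.95), [0.0, -167.0, 29.0]), (np.float64(0.85), [-0.0, -182.0, 41.0]), (np.float64(0.75), [0.0, -196.0, 55.0]), (np.float64(0.65), [0.0, -209.0, 69.0]), (np.float64(0.55), [-0.0, -220.0, 86.0]), (np.float64(0.45), [0.0, -229.0, 103.0]), (np.float64(0.35), [0.0, -237.0, 121.0]), (np.float64(0.25), [0.0, -243.0, 139.0]), (np.float64(0.15), [0.0, -247.0, 158.0]), (np.float64(0.05), [0.0, -248.0, 178.0])]
```

Call:
{"name": "play_rows", "arguments": {"claw": [0.6, 0.6, 0.6, 0.6, 0.6, 0, 0, 0, 0, 0, 0, 0], "xyz": [[-4, 20, 0], [-4, 20, 30], [-4, 20, 65], [-4, 20, 93], [-4, 20, 93], [-4, 20, 93], [-4, 20, 93], [-4, 20, 93], [-4, 20, 93], [-4, 20, 93], [-4, 20, 93], [-4, 20, 93]], "rot": [[0, 0, 0], [0, 0, 0], [0, 0, 0], [0, 0, 0], [0, 0, 0], [0, 0, 0], [0, 0, 0], [0, 0, 0], [0, 0, 0], [0, 0, 0], [0, 0, 0], [0, 0, 0]], "force": 12}}

```text
clock: 39.12
ee_pos: [0.6702, 0.2982, 0.2837]
tool_rot: [[-0.114, 0.993, 0.001], [0.993, 0.114, 0.0], [0.0, 0.001, -1.0]]
wrist_force: [1.4, 0.5, 0.7]
width: 0.0157
grasp_force: 0.5
```

Call:
{"name": "play_rows", "arguments": {"claw": [0, 0, 0, 0, 0, 0], "xyz": [[0, 0, 0], [0, 0, 0], [0, 0, 0], [0, -10, -2], [0, -19, -4], [0, -19, -4]], "rot": [[0, 0, 0], [0, 0, 0], [0, 0, 0], [0, 0, 0], [0, 0, 0], [0, 0, 0]]}}

```text
clock: 39.62
ee_pos: [0.6496, 0.2958, 0.2878]
tool_rot: [[-0.114, 0.993, -0.0], [0.993, 0.114, -0.0], [-0.0, -0.0, -1.0]]
wrist_force: [0.8, -0.2, 3.6]
width: 0.0118
grasp_force: 12.0
```

Call:
{"name": "play_rows", "arguments": {"claw": [0, 0, 0, 0, 0, 0, 0, 0, 0, 0, 0, 0], "xyz": [[0, -19, -3], [0, -39, -4], [0, -58, -2], [0, -77, 1], [0, -96, 6], [0, -114, 13], [0, -132, 22], [0, -148, 33], [0, -163, 45], [0, -177, 59], [0, -190, 73], [0, -201, 90]], "rot": [[0, 0, 0], [0, 0, 0], [0, 0, 0], [0, 0, 0], [0, 0, 0], [0, 0, 0], [0, 0, 0], [0, 0, 0], [0, 0, 0], [0, 0, 0], [0, 0, 0], [0, 0, 0]]}}

```text
clock: 40.62
ee_pos: [0.4506, 0.273, 0.1961]
tool_rot: [[-0.114, 0.993, 0.002], [0.993, 0.114, 0.001], [0.001, 0.002, -1.0]]
wrist_force: [5.2, 2.5, -2.8]
width: 0.0115
grasp_force: 12.0
```

Call:
{"name": "play_rows", "arguments": {"claw": [0, 0, 0, 0, 0, 0, 0, 0], "xyz": [[0, -9, 17], [0, -17, 35], [0, -23, 53], [0, -27, 72], [0, -28, 82], [0, -28, 92], [0, -28, 97], [0, -28, 97]], "rot": [[0, 0, 0], [0, 0, 0], [0, 0, 0], [0, 0, 0], [0, 0, 0], [0, 0, 0], [0, 0, 0], [0, 0, 0]]}}

```text
clock: 41.28
ee_pos: [0.4247, 0.2702, 0.1008]
tool_rot: [[-0.114, 0.993, 0.003], [0.993, 0.114, 0.001], [0.001, 0.003, -1.0]]
wrist_force: [3.4, 0.5, 2.1]
width: 0.0114
grasp_force: 12.0
```

```bash
python3 -c "
from g import *
go((arc(0),.114))"
```

```text
t 41.28 at [0.4247 0.2702 0.1008] yaw 0.1142 w 0.0114 gf 12.0 F [3.4 0.5 2.1] q [ 0.46 -0.11  2.08 -0.    1.16  0.35]
[-0.5, 0.5, 9.8] [0.003, -0.001, 0.0]
```

Call:
{"name": "play_rows", "arguments": {"claw": [0, 0, 0, 0, 0.4, 0.5, 0.5, 0.5, 0.5, 0.5, 0.5, 0.5], "xyz": [[0, 0, 3], [0, 0, 5], [0, 0, 5], [0, 0, 5], [0, 0, 5], [0, 0, 5], [0, 0, 5], [0, 0, 5], [0, 0, -25], [0, 0, -65], [0, 0, -105], [0, 0, -140]], "rot": [[0, 0, 0], [0, 0, 0], [0, 0, 0], [0, 0, 0], [0, 0, 0], [0, 0, 0], [0, 0, 0], [0, 0, 0], [0, 0, 0], [0, 0, 0], [0, 0, 0], [0, 0, 0]]}}

```text
clock: 42.28
ee_pos: [0.423, 0.2696, 0.2413]
tool_rot: [[-0.114, 0.994, -0.001], [0.994, 0.114, -0.0], [-0.0, -0.001, -1.0]]
wrist_force: [0.4, 0.8, -0.5]
width: 0.0473
grasp_force: 0.0
```

Call:
{"name": "play_rows", "arguments": {"claw": [0.5, 0.5, 0.5, 0.5], "xyz": [[0, 0, -30], [0, 0, -30], [0, 0, -30], [0, 0, -30]], "rot": [[0, 0, 0], [0, 0, 0], [0, 0, 0], [0, 0, 0]]}}

```text
clock: 42.62
ee_pos: [0.4229, 0.2695, 0.2685]
tool_rot: [[-0.114, 0.994, -0.002], [0.994, 0.114, -0.001], [-0.001, -0.002, -1.0]]
wrist_force: [-1.3, -0.4, 0.3]
width: 0.0475
grasp_force: 0.0
```

```bash
python3 -c "
from g import *
go()
s=snapshot('side');P=pts(s)[s['depth']>0]
for t in(-104,46,104): clipchk(s,t)
d=P-[CP[0],CP[1],0];c,q=np.cos(CP[2]),np.sin(CP[2]);l=np.c_[c*d[:,0]+q*d[:,1],-q*d[:,0]+c*d[:,1],d[:,2]]*1000
k=(np.abs(l[:,1])<120)&(np.abs(l[:,0])<65)&(l[:,2]>90)&(l[:,2]<200);print('lid slope',np.polyfit(l[k,0],l[k,2],1),k.sum())
Q=P[(P[:,2]>.017)&(P[:,2]<.08)]
print('ang',*fit6(Q,ANG,(.524,-.28,.015,.015,0,0),cut=lambda l:(l[:,0]<.031)&(np.abs(l[:,1])<.08)))
save(s,'pics/s10.png',None,1.5)"
```

```text
t 42.62 at [0.4229 0.2695 0.2685] yaw 0.114 w 0.0475 gf 0.0 F [-1.3 -0.4  0.3] q [ 0.46 -0.24  1.91  0.    1.48  0.35]
handle 0 11 [[1.0, -116.0, 99.0], [4.0, -106.0, 108.0], [7.0, -103.0, 122.0]]
handle 1 16 [[46.0, -111.0, 103.0], [51.0, -105.0, 113.0], [54.0, -99.0, 127.0]]
handle 0 21 [[-2.0, 36.0, 103.0], [1.0, 45.0, 119.0], [6.0, 55.0, 132.0]]
handle 1 37 [[46.0, 37.0, 101.0], [49.0, 45.0, 121.0], [54.0, 57.0, 135.0]]
handle 0 24 [[-2.0, 97.0, 106.0], [1.0, 106.0, 120.0], [5.0, 114.0, 135.0]]
handle 1 24 [[46.0, 96.0, 102.0], [50.0, 103.0, 113.0], [53.0, 112.0, 126.0]]
lid slope [-9.90263818e-04  1.14205515e+02] 2546
ang [ 0.515  -0.2694  0.019  -0.042  -0.0038 -0.0057] 305 0.0009
```

View pics/s10.png

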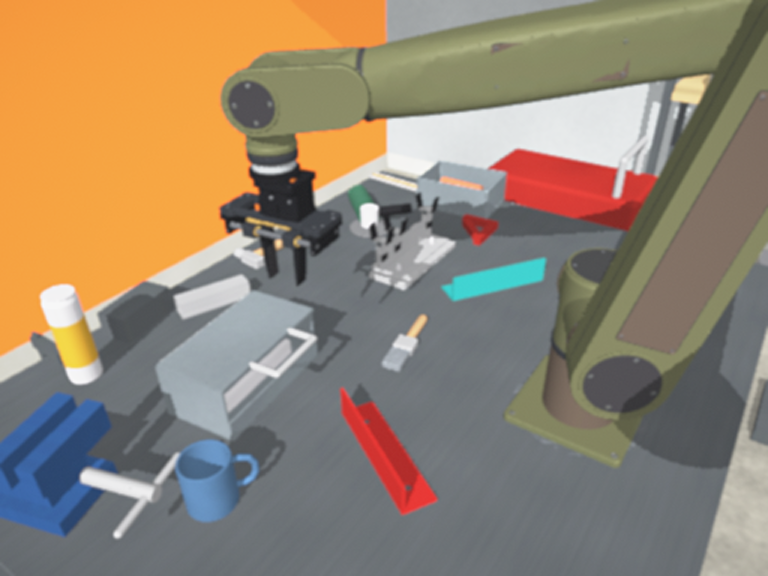

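The lid is shut at (240,345), the rail is empty, and the three clips stand on the jig at (405,235). One last check that the bracket is flush.

```bash
python3 -c "
from g import *
for n in('side','top'):
    a=L(n+'5');b=snapshot(n);r=[]
    for s in(a,b):
        P=pts(s)[s['depth']>0];d=P-[JP[0],JP[1],0];c,q=np.cos(JP[2]),np.sin(JP[2]);l=np.c_[c*d[:,0]+q*d[:,1],-q*d[:,0]+c*d[:,1],d[:,2]]*1000
        o=[]
        for y0,y1 in((-65,-25),(-25,25),(25,65)):
            k=(l[:,1]>y0)&(l[:,1]<y1)&(l[:,0]>-30)&(l[:,0]<8)&(l[:,2]>5)&(l[:,2]<50);o.append((int(k.sum()),round(float(np.median(l[k,2])),1)))
        k=(np.abs(l[:,1])<28)&(l[:,2]>35)&(l[:,2]<70)&(l[:,0]>5)&(l[:,0]<32);o.append(('flange x',int(k.sum()),round(float(np.median(l[k,0])),1) if k.any() else None));r.append(o)
    print(n,r)
"
```

```text
side [[(45, 19.0), (64, 18.6), (58, 19.4), ('flange x', 62, 20.6)], [(50, 19.1), (71, 19.5), (52, 18.6), ('flange x', 63, 22.3)]]
top [[(20, 19.7), (0, nan), (0, nan), ('flange x', 0, None)], [(113, 19.6), (134, 19.1), (109, 19.3), ('flange x', 42, 21.2)]]
  return _methods._mean(a, axis=axis, dtype=dtype,
  ret = ret.dtype.type(ret / rcount)
```

The plate top measures about 19–19.6 mm, against 20 mm nominal and a depth bias of about −1 mm, so the bracket is flush. The flange was pulled 1.5 mm toward the tabs, as expected. Handing in.

```bash
python3 -c "
from plant import *
print(sign_off())"
```

```text
the job is handed in; nothing more can be done
None
```

I handed the job in, but `sign_off()` returned no verdict: by my last camera checks the bracket is flush over both pins, the chest's three clips are upright on tabs 1, 3 and 4, the lid is shut, and nothing else on the bench was seen to move; clip grip force was not measured.

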